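# Set up the drying station and weed out jammed measuring cups

## Robot

A 6-joint arm with a two-finger parallel gripper is mounted at the origin on the work surface. World frame = base frame: x ahead of the robot, y to its left, z up, the work surface at z = 0. Lengths are in mm, angles in degrees, forces in N, time in s.
With the tool pointing down it reaches from about 200 to 875 mm from the base axis. Payload 3.4 kg.
Tool frame: the origin (TCP) lies at the very end of the fingers, on their centre line; the grasp point (between the pads) lies bot.pinch_z behind it (bot.pinch_z is the distance from the TCP to the grasp point, in mm); z points along the fingers, y is the line along which they close (so a half turn about z gives the same grasp; the last joint's range is limited). The gripper opens to 94 mm and grips with 3 to 60 N. Pads are 16 mm wide; open, the fingers measure 119 mm over their backs; the gripper's body (75 mm by 177 mm) begins 78 mm behind the grasp point.
Start: joints at [-83.709, 15.808, 86.224, -0, 77.962, -6.933], TCP at [131.532, -559.793, 176.393] pointing down, gripper open.
Joint ranges: [-165.64, 165.64], [-43.16, 119.46], [12.63, 154.43], [-67.54, 247.53], [6.08, 155.33], [-154.97, 154.97]. Speed limits (degrees/s): [147.25, 147.25, 180, 180, 180, 180].

## Interface

Orientations are given as a 3x3 rotation matrix whose columns are the frame's x, y, z axes.
In Python, from workcell import bot, eyes gives the robot as it stands.
- The arm moves only by the shell command python3 -m crank 'ROWS'. ROWS is JSON, a list of rows, each an object with "fingers": the finger opening in cm, from 0 to 9.4; "xyz": the shift along the tool's x, y, z in cm, a list of three; "turn": the turn about the tool's z in degrees. In form: [{"fingers": fingers, "xyz": [tx, ty, tz], "turn": turn}, ...]. A call has 1 to 12 rows; each row shifts and turns the commanded pose from where the row before left it, along the tool's axes as they then stand; what a row does not reach is not made up. A row lasts 1/12 s, in which the tool goes at most 41.7 mm and 7.16 degrees, less where a joint would pass 70% of its speed; a pose out of reach is approached as far as the arm can. A call with a gripper value outside its range is refused whole. The fingers move at their own pace and stop on an object; the grip force is fixed at half the most. Time passes only in rows, so rows that do not move let the fingers close. It gives the time, the measured TCP pose, the force, the opening and the grip force at its end, in the units of the state.
- bot.state(): the state, without advancing time (a new reading comes with each control period).
- eyes.grab_frame(name): name is "side" or "top" or "wrist"; returns a dict with "color" (400x640x3 uint8, blue, green, red), "fov_y" (degrees; the focal length in pixels is half the picture's height over the tangent of half this angle, whatever the lens; pixels are square), "cx", "cy" (the principal point, pixels), "dist" ([k1, k2, p1, p2, k3] as OpenCV has them; the pictures are not rectified), "position" and "orientation" of the camera in the world. Camera axes: x right, y down, z forward; pixel columns grow to the right and rows downward; lengths in mm; the calibration is good to about 2 mm. A picture is of the moment at which its call begins. There is no depth.
- bot.finish_job(): hands the job in; it is judged then, once.
The state is a dict: "time_s": time; "qpos": joint angles; "joint_velocities": joint speeds; "effort": joint torques, N m; "position": TCP position; "ee_rot": TCP orientation; "contact_force": force on the tool from outside, world axes, zero at the start; "moment": the same for the moment, N m; "width": finger opening in mm; "finger_force": force on a finger pad.
Only numpy, scipy, OpenCV 4.12 (cv2) and the standard library are available. Lean on these libraries where they do the work, as an engineer would, in place of code of your own. Each camera call takes 0.05 s, during which the arm holds its last target. There are 200 camera calls.

## Task

Fit the blue drying tray onto the dryer base so that both its holes go over the two pegs and it lies flat on the deck; then push the plunger of every measuring cup down as far as it will go, and stand the cups whose plunger goes fully home upright on the blue tray and the ones whose plunger jams part-way upright in the red repair tray. Only when every cup is sorted, turn the timer dial so that its white pointer points at the green mark. Leave the other kitchen things where they are.

Things in the scene. Friction and masses are not known exactly. Their poses are not given: they have to be found in the camera images.
- dryer: drying base (fixed), white deck 220 mm (x) by 365 mm (y, -120 to +245), top 40 mm above the table; yaw within 0.15. Origin on the table midway below two steel pegs at x = 0, y = +-85 mm: 12 mm thick, straight to 60 mm above the table, tapering to a 6 mm tip at 70 mm. At y = +193 mm a grey turret, 110 by 100 mm, top 100 mm above the table, bears the dial
- tray: blue tray, loose, 0.3 kg: plate 190 mm (x) by 210 mm (y), 10 mm thick, 16 mm through holes at x = 0, y = +-85 mm. Origin: centre of underside. Fin handle in the middle, 12 mm thick (x), 50 mm long (y), top 49 mm above the underside. Fits either way round; seated, its underside is on the deck. White discs at x = +-55, y = +-50 mm suggest cup places; anywhere on the tray will do
- repair: red repair tray (fixed), 160 mm (its x) by 230 mm (its y), rim 14 mm high and 5 mm thick, inner floor 5 mm above the table. Origin under its centre. It and the blue tray start one to the left, one to the right of the robot; which is which varies
- dial_axis (a point): point on the timer dial's axis, on the turret's top (100 mm above the table)
- green_mark (a point): the wide green mark on the dial's scale, 41 mm from the dial's axis, on the turret's top
- timer (a joint): dial angle, rad, growing clockwise from above; stops at -0.7 and 4.2; friction 0.04 N m, stays where left. At 0 the pointer points along the dryer's -x, at 2.4 at the green mark. Black disc 60 mm across, 8 mm thick, with a bar grip 13 mm wide, 50 mm long, standing 26 mm above the disc (top 134 mm above the table); the white line on one end of the bar is the pointer
- cup_a: measuring cup, loose, 0.18 kg, may be absent: upright white sleeve 52 mm across, 66 mm high, orange band near the foot, with an orange plunger button 36 mm across and 8 mm thick on a stem above it. Origin at the centre of its foot, z up. The button's top is 105 mm above the foot when out, 75 mm when fully home
- plunger_a (a joint): how far the plunger of cup_a is pushed down, m: 0 out, 0.030 fully home; in a faulty cup it stops dead about half-way (button's top then about 91 mm above the foot). About 4 N moves it, 10 to 15 N is ample; it stays where left. Faulty cups look like sound ones until pushed
- cup_b: measuring cup, loose, 0.18 kg, may be absent: upright white sleeve 52 mm across, 66 mm high, orange band near the foot, with an orange plunger button 36 mm across and 8 mm thick on a stem above it. Origin at the centre of its foot, z up. The button's top is 105 mm above the foot when out, 75 mm when fully home
- plunger_b (a joint): how far the plunger of cup_b is pushed down, m: 0 out, 0.030 fully home; in a faulty cup it stops dead about half-way (button's top then about 91 mm above the foot). About 4 N moves it, 10 to 15 N is ample; it stays where left. Faulty cups look like sound ones until pushed
- cup_c: measuring cup, loose, 0.18 kg, may be absent: upright white sleeve 52 mm across, 66 mm high, orange band near the foot, with an orange plunger button 36 mm across and 8 mm thick on a stem above it. Origin at the centre of its foot, z up. The button's top is 105 mm above the foot when out, 75 mm when fully home
- plunger_c (a joint): how far the plunger of cup_c is pushed down, m: 0 out, 0.030 fully home; in a faulty cup it stops dead about half-way (button's top then about 91 mm above the foot). About 4 N moves it, 10 to 15 N is ample; it stays where left. Faulty cups look like sound ones until pushed
- cup_d: measuring cup, loose, 0.18 kg, may be absent: upright white sleeve 52 mm across, 66 mm high, orange band near the foot, with an orange plunger button 36 mm across and 8 mm thick on a stem above it. Origin at the centre of its foot, z up. The button's top is 105 mm above the foot when out, 75 mm when fully home
- plunger_d (a joint): how far the plunger of cup_d is pushed down, m: 0 out, 0.030 fully home; in a faulty cup it stops dead about half-way (button's top then about 91 mm above the foot). About 4 N moves it, 10 to 15 N is ample; it stays where left. Faulty cups look like sound ones until pushed
- cup_e: measuring cup, loose, 0.18 kg, may be absent: upright white sleeve 52 mm across, 66 mm high, orange band near the foot, with an orange plunger button 36 mm across and 8 mm thick on a stem above it. Origin at the centre of its foot, z up. The button's top is 105 mm above the foot when out, 75 mm when fully home
- plunger_e (a joint): how far the plunger of cup_e is pushed down, m: 0 out, 0.030 fully home; in a faulty cup it stops dead about half-way (button's top then about 91 mm above the foot). About 4 N moves it, 10 to 15 N is ample; it stays where left. Faulty cups look like sound ones until pushed
- plate: round white ceramic serving plate, 180 mm across, 22 mm high; bystander, leave alone. Origin at its underside or lying middle
- spoon: olive-wood spoon, 190 mm long, lying flat; bystander, leave alone. Origin at its underside or lying middle
- scoop: stainless measuring scoop, 30 mm high, about 135 mm long, lying flat; bystander, leave alone. Origin at its underside or lying middle

How it is judged (in metres and radians):
On the way, in this order (a step that is already met when the one before it is completed fails the run):
1. the blue tray lies flat on the deck with both holes over the pegs (x of tray in the frame of dryer between -0.005 and 0.005 m and y of tray in the frame of dryer between -0.005 and 0.005 m and z of tray in the frame of dryer between 0.035 and 0.044 m and angle between the y axis of tray and the y axis of dryer, either way round below 0.06 rad and angle between tray's own z axis and vertical below 0.04 rad), for 0.3 s.
2. every cup's plunger has been pushed to its end, sound cups stand on the blue tray and jammed ones in the red tray (all of step 1 and x of cup_a in the frame of tray between -0.09 and 0.09 m and y of cup_a in the frame of tray between -0.1 and 0.1 m and z of cup_a in the frame of tray between 0.006 and 0.016 m and angle between each of cup_a, cup_b, cup_c, cup_d, cup_e's own z axis and vertical below 0.12 rad and value of joint each of plunger_a, plunger_b, plunger_d above 0.026 m and x of cup_b in the frame of tray between -0.09 and 0.09 m and y of cup_b in the frame of tray between -0.1 and 0.1 m and z of cup_b in the frame of tray between 0.006 and 0.016 m and x of cup_c in the frame of repair between -0.07 and 0.07 m and y of cup_c in the frame of repair between -0.105 and 0.105 m and z of cup_c in the frame of repair between 0.001 and 0.012 m and value of joint each of plunger_c, plunger_e above 0.011 m and x of cup_d in the frame of tray between -0.09 and 0.09 m and y of cup_d in the frame of tray between -0.1 and 0.1 m and z of cup_d in the frame of tray between 0.006 and 0.016 m and x of cup_e in the frame of repair between -0.07 and 0.07 m and y of cup_e in the frame of repair between -0.105 and 0.105 m and z of cup_e in the frame of repair between 0.001 and 0.012 m), for 0.3 s.
3. the timer dial points at the green mark (value of joint timer between 2.28 and 2.52 rad), for 0.3 s.
At the end, for the whole second after the job is handed in: Tray flat on the deck on both pegs (5 mm, 0.06 rad); every plunger pushed to its end (within 4 mm); sound cups upright (0.12 rad) on the blue tray, jammed ones upright on the floor of the red tray; dial within 0.12 rad of the mark; all at rest (all of step 2 and all of step 3 and linear speed of each of cup_a, cup_b, cup_c, cup_d, cup_e, tray below 0.02 m/s); the robot touches nothing.
It fails at once if a bystander (plate, spoon or scoop) is moved more than 50 mm (distance of any of plate, spoon, scoop from where it was at the start of the episode above 0.05 m).
Of cup_a, cup_b, cup_c, cup_d, cup_e only 3 to 5 are there at a start; the rules pass over those that are not, and their reading is None.
At some moment in a run one of cup_a, cup_b, cup_c, cup_d, cup_e may be knocked a few centimetres aside while the robot is not near it.
It also fails if it takes over 210 s, if anything falls off the work surface, if the arm or the gripper's body presses on something with over 40 N, if the wrist force passes 120 N, or if a joint passes its speed limit or range.

## Working session

There is one attempt and no reset: what is moved stays moved. The work goes in short steps, Python scripts to look and compute and a shell command to move; the robot and the scene stay as the last step left them, time stands still between calls to the robot, and variables do not carry over. Pictures are saved under pics/ and viewed, at most 14 in all, crops included, and the job is handed in when it is done.

```bash
ls; mkdir -p pics; cat > h.py <<'E'
import numpy as np, cv2
from workcell import bot, eyes
def cam(f):
    h,w=f["color"].shape[:2]; F=h/2/np.tan(np.radians(f["fov_y"])/2)
    return np.array([[F,0,f["cx"]],[0,F,f["cy"]],[0,0,1.]]), np.array(f["dist"],float), np.array(f["position"],float), np.array(f["orientation"],float).reshape(3,3)
def p2w(f,uv,z):
    K,d,p,R=cam(f); uv=np.array(uv,float).reshape(-1,1,2)
    n=cv2.undistortPoints(uv,K,d)[:,0]; r=np.c_[n,np.ones(len(n))]@R.T
    z=np.broadcast_to(z,len(r)); return p+r*((z-p[2])/r[:,2])[:,None]
def w2p(f,X):
    K,d,p,R=cam(f); X=np.array(X,float).reshape(-1,3)
    return cv2.projectPoints((X-p)@R,np.zeros(3),np.zeros(3),K,d)[0][:,0]
E
python3 - <<'E'
from h import *
s=bot.state(); print({k:np.round(v,2).tolist() for k,v in s.items()}, bot.pinch_z)
for n in("top","side","wrist"):
    f=eyes.grab_frame(n); cv2.imwrite(f"pics/{n}0.png",f["color"]); print(n,f["fov_y"],f["position"],np.round(f["orientation"],3).tolist(),f["dist"])
E
```

```text
pics
{'time_s': 0.0, 'qpos': [-83.71, 15.85, 86.29, -0.0, 77.96, -6.93], 'joint_velocities': [0.03, 0.07, -0.0, 0.06, -0.07, -0.11], 'effort': [-0.0, -40.46, -23.72, 0.07, 0.03, -0.0], 'position': [131.44, -559.15, 175.54], 'ee_rot': [[0.97, 0.23, -0.0], [0.23, -0.97, 0.0], [0.0, -0.0, -1.0]], 'contact_force': [0.65, 0.86, -0.82], 'moment': [0.02, 0.0, 0.0], 'finger_force': 0.0, 'width': 94.12} 18.8
top 55.6373670244481 [ 413.72869021   17.35714877 1103.28934946] [[-0.018, -0.99, 0.142], [-1.0, 0.018, 0.001], [-0.004, -0.142, -0.99]] [0.01977687 0.         0.         0.         0.        ]
side 49.77387135925285 [ 441.48917493 -690.8042356   860.43681913] [[0.978, -0.16, 0.136], [-0.209, -0.712, 0.67], [-0.01, -0.684, -0.729]] [-0.00367414  0.          0.          0.          0.        ]
wrist 66.17009409212199 [ 197.24338973 -544.81452876  384.64011216] [[0.229, -0.946, -0.228], [-0.973, -0.223, -0.053], [-0.001, 0.234, -0.972]] [-0.0396716  0.         0.         0.         0.       ]
```

View pics/top0.png

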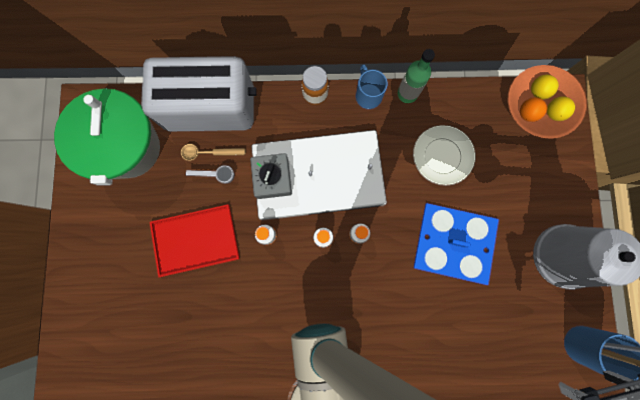

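View pics/side0.png

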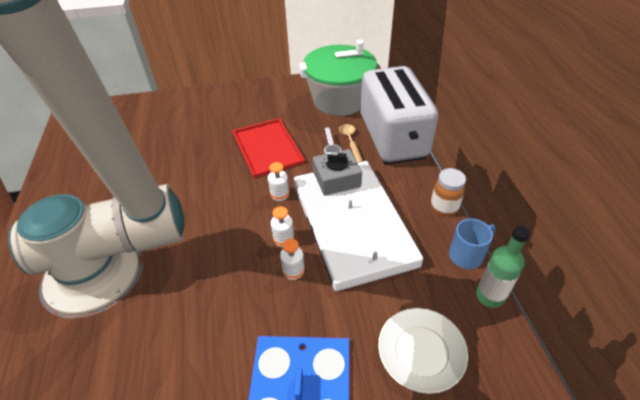

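Top view: three cups at about (264,233), (323,238), (361,233). The blue tray is at (457,243), holes at (427,237) and (487,250). The red tray is at (195,240) and the dryer at (318,172), with pegs near (310,170) and (371,165). The dial is at (268,174). The side view shows the same three cups. I'll zoom on the dryer and measure the colours.

```bash
cat > m.py <<'E'
from h import *
def blobs(f,lo,hi,amin=20):
    hsv=cv2.cvtColor(f["color"],cv2.COLOR_BGR2HSV); m=cv2.inRange(hsv,np.array(lo),np.array(hi))
    n,l,st,c=cv2.connectedComponentsWithStats(m)
    return m,[(st[i,4],c[i],st[i]) for i in range(1,n) if st[i,4]>amin]
E
python3 - <<'E'
from m import *
f=eyes.grab_frame("top"); s=eyes.grab_frame("side")
print("orange top"); 
for a,c,_ in blobs(f,(5,180,120),(18,255,255))[1]: print(a,c.round(1),p2w(f,c,105)[0].round(1))
print("orange side")
for a,c,_ in blobs(s,(5,180,120),(18,255,255))[1]: print(a,c.round(1),p2w(s,c,105)[0].round(1))
for nm,lo,hi,z in(("blue",(105,150,80),(125,255,255),10),("red",(0,180,80),(4,255,255),14)):
    m,_=blobs(f,lo,hi); n=cv2.findContours(m,0,2)[0]; c=max(n,key=cv2.contourArea)
    q=cv2.boxPoints(cv2.minAreaRect(c)); print(nm,q.round(1).tolist(),p2w(f,q,z).round(1).tolist())
a=cv2.resize(f["color"][120:225,240:395],None,fx=5,fy=5,interpolation=3); cv2.imwrite("pics/dz.png",a)
b=cv2.resize(s["color"][140:290,290:425],None,fx=4,fy=4,interpolation=3); cv2.imwrite("pics/ds.png",b)
E
```

```text
orange top
81 [314.4  90.4] [863.5  23.3 105. ]
487 [534.2 109.7] [ 794.7 -575.4  105. ]
114 [361.4 232.1] [469.3 -93.8 105. ]
114 [262.2 233.2] [471.2 166.7 105. ]
110 [323.1 236.2] [460.3   7.  105. ]
orange side
139 [290.4 245. ] [ 471.1 -101.6  105. ]
blue [[411.20001220703125, 267.8999938964844], [425.5, 202.60000610351562], [501.70001220703125, 219.3000030517578], [487.3999938964844, 284.5]] [[371.2, -242.0, 10.0], [556.9, -293.3, 10.0], [504.7, -508.3, 10.0], [322.0, -452.3, 10.0]]
red [[145.8000030517578, 221.8000030517578], [228.39999389648438, 203.5], [240.6999969482422, 258.70001220703125], [158.10000610351562, 277.1000061035156]] [[515.3, 514.3, 14.0], [564.2, 278.5, 14.0], [405.2, 241.0, 14.0], [358.8, 472.3, 14.0]]
```

View pics/dz.png

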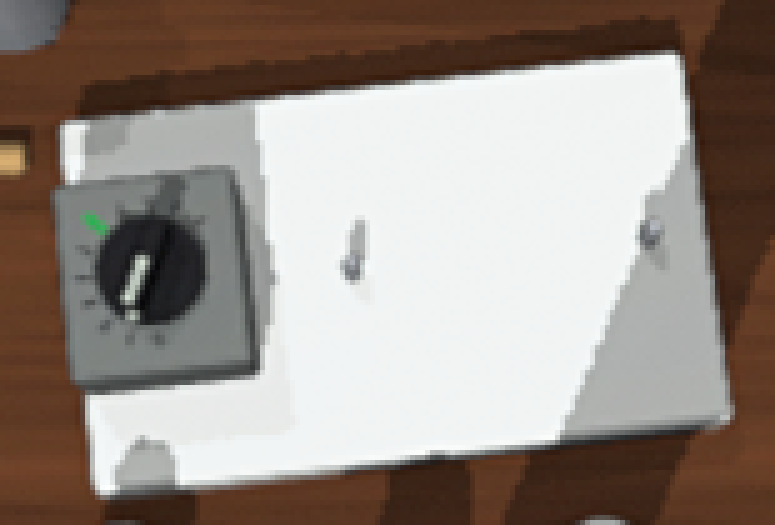

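View pics/ds.png

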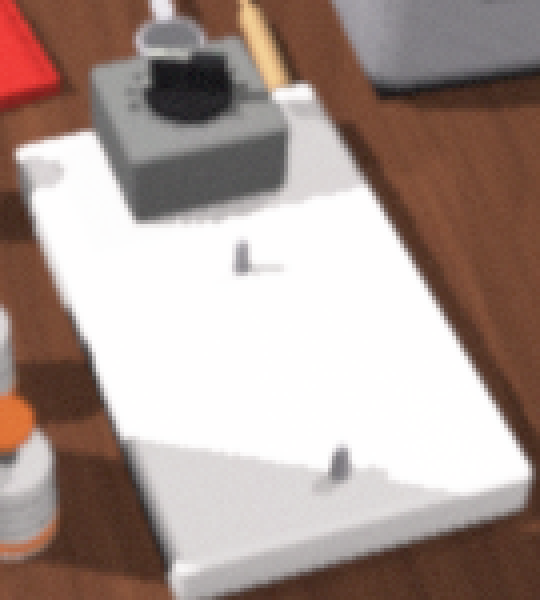

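The top zoom shows peg 1 tip/base at zoomed (350,256)/(351,280) and peg 2 at (652,220)/(650,248). The dial axis is near (152,270), the pointer points down-left, and the green mark is at (95,222). The side zoom shows pegs with tips at (241,241) and (342,448).

```bash
python3 - <<'E'
from m import *
f=eyes.grab_frame("top"); s=eyes.grab_frame("side")
g=lambda p:np.array([240,120])+(np.array(p)+.5)/5-.5
k=lambda p:np.array([290,140])+(np.array(p)+.5)/4-.5
print("pegs tip",p2w(f,g([(350,256),(652,220)]),70).round(1).tolist()," base",p2w(f,g([(351,282),(650,248)]),40).round(1).tolist())
print("side tip",p2w(s,k([(241,241),(342,447)]),70).round(1).tolist()," base",p2w(s,k([(241,273),(338,480)]),40).round(1).tolist())
c=p2w(f,g([(60,120),(683,52),(732,418),(97,495)]),40); print("deck",c.round(1).tolist())
P=[(-110,245),(110,245)]
# dryer frame corners: TL=(+110,245) TR=(110,-120) BR=(-110,-120) BL=(-110,245)
A=np.array([(110,245),(110,-120),(-110,-120),(-110,245)],float)
def fit(A,B):
    a=A-A.mean(0);b=B-B.mean(0);U,S,V=np.linalg.svd(a.T@b);R=(U@V).T
    return R,B.mean(0)-R@A.mean(0)
R,t=fit(A,c[:,:2]); print("dryer",t.round(1),np.arctan2(R[1,0],R[0,0]),((A@R.T+t)-c[:,:2]).round(1).tolist())
cs=p2w(s,k([(305,85),(532,465),(173,572),(17,150)]),40); print("deck side",cs.round(1).tolist())
R,t=fit(A,cs[:,:2]); print("dryer",t.round(1),np.arctan2(R[1,0],R[0,0]),((A@R.T+t)-cs[:,:2]).round(1).tolist())
# tray discs & holes
m,b=blobs(f,(0,0,150),(179,70,255),150)
for a,cc,st in b:
    if 410<cc[0]<505 and 200<cc[1]<290: print("disc",a,cc.round(1),p2w(f,cc,10)[0].round(1),st[:4])
im=f["color"][195:295,405:510]; cv2.imwrite("pics/tz.png",cv2.resize(im,None,fx=5,fy=5,interpolation=3))
print("dial",p2w(f,g([(152,270)]),108).round(1),"green",p2w(f,g([(95,222)]),100).round(1))
E
```

```text
pegs tip [[644.1, 40.6, 70.0], [661.5, -128.2, 70.0]]  base [[635.6, 40.9, 40.0], [652.3, -130.7, 40.0]]
side tip [[640.9, 35.2, 70.0], [658.0, -134.1, 70.0]]  base [[641.6, 35.1, 40.0], [657.3, -135.3, 40.0]]
deck [[734.3, 207.9, 40.0], [768.3, -154.1, 40.0], [553.2, -173.3, 40.0], [516.0, 185.6, 40.0]]
dryer [649.1 -45.7] 0.09769995656800165 [[0.3, 1.0], [2.0, -0.3], [-2.0, -2.5], [-0.4, 1.8]]
deck side [[730.4, 202.6, 40.0], [770.6, -149.5, 40.0], [550.5, -175.6, 40.0], [518.2, 181.1, 40.0]]
dryer [648.9 -47.5] 0.1040831846090216 [[2.5, 4.9], [0.1, -5.9], [1.5, -2.7], [-4.1, 3.7]]
disc 358 [442.4 220.4] [ 504.3 -338.6   10. ] [432 210  22  21]
disc 364 [476.9 228.1] [ 480.5 -435.5   10. ] [467 218  21  21]
disc 377 [435.6 258.2] [ 397.2 -312.4   10. ] [425 248  22  22]
disc 384 [470.6 266.1] [ 373.4 -409.3   10. ] [460 255  22  23]
dial [[629.9 145.9 108. ]] green [[658.8 177.9 100. ]]
```

View pics/tz.png

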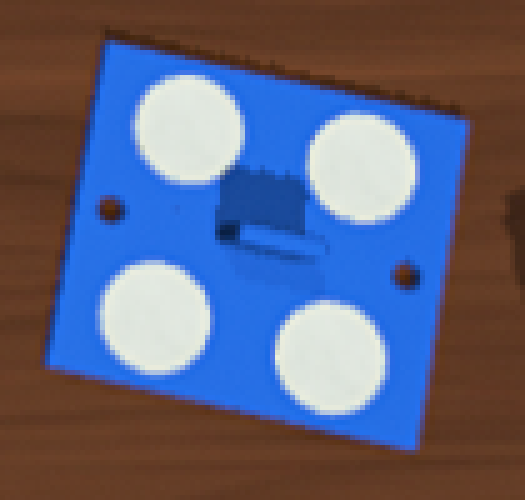

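The tray zoom shows holes at (110,209) and (405,276), four discs clear and the fin in the middle. The tray centre is at about (439,-374), yaw -13.8°. I'll move above it.

```bash
cat >> m.py <<'E'
def pose():
    s=bot.state(); R=np.array(s["ee_rot"]).reshape(3,3); return np.array(s["position"]),np.degrees(np.arctan2(R[1,0],R[0,0]))
def go(x,y,z,yaw=None):
    """print turn needed, and the tool-axis shift (cm) after that turn"""
    p,w=pose(); yaw=w if yaw is None else yaw; a=np.radians(yaw); d=np.array([x,y,z])-p
    t=(w-yaw+180)%360-180
    print("turn %.1f  xyz %.2f %.2f %.2f cm"%(t,(d[0]*np.cos(a)+d[1]*np.sin(a))/10,(d[0]*np.sin(a)-d[1]*np.cos(a))/10,-d[2]/10))
E
python3 -m crank '[{"fingers":9.4,"xyz":[0,0,0],"turn":-7},{"fingers":9.4,"xyz":[0,0,0],"turn":-7},{"fingers":9.4,"xyz":[0,0,0],"turn":-7},{"fingers":9.4,"xyz":[0,0,0],"turn":-7},{"fingers":9.4,"xyz":[0,0,0],"turn":-7},{"fingers":9.4,"xyz":[0,0,0],"turn":-7},{"fingers":9.4,"xyz":[0,0,0],"turn":-7},{"fingers":9.4,"xyz":[0,0,0],"turn":-7},{"fingers":9.4,"xyz":[0,0,0],"turn":-7}]'
python3 -m crank '[{"fingers":9.4,"xyz":[2.53,2.55,0],"turn":0},{"fingers":9.4,"xyz":[2.53,2.55,0],"turn":0},{"fingers":9.4,"xyz":[2.53,2.55,0],"turn":0},{"fingers":9.4,"xyz":[2.53,2.55,0],"turn":0},{"fingers":9.4,"xyz":[2.53,2.55,0],"turn":0},{"fingers":9.4,"xyz":[2.53,2.55,0],"turn":0},{"fingers":9.4,"xyz":[2.53,2.55,0],"turn":0},{"fingers":9.4,"xyz":[2.53,2.55,0],"turn":0},{"fingers":9.4,"xyz":[2.53,2.55,0],"turn":0},{"fingers":9.4,"xyz":[2.53,2.55,0],"turn":0},{"fingers":9.4,"xyz":[0,0,0],"turn":0},{"fingers":9.4,"xyz":[0,0,0],"turn":0}]'
python3 - <<'E'
from m import *
print(pose()); f=eyes.grab_frame("wrist"); cv2.imwrite("pics/w1.png",f["color"])
m,b=blobs(f,(0,0,150),(179,70,255),500)
for a,cc,st in b: print("disc",a,cc.round(1),p2w(f,cc,10)[0].round(1),st[:4])
E
```

```text
time_s: 1.1
position: [131.5, -559.7, 176.3]
ee_rot: [[0.232, 0.973, 0.0], [0.973, -0.232, 0.0], [0.0, -0.0, -1.0]]
contact_force: [0.0, 0.4, 0.2]
width: 94.0
finger_force: 0.0
time_s: 2.1
position: [440.6, -373.7, 176.1]
ee_rot: [[0.235, 0.972, -0.0], [0.972, -0.235, -0.0], [-0.0, -0.0, -1.0]]
contact_force: [-0.7, -0.5, 0.1]
width: 93.9
finger_force: 0.0
(array([ 440.61334489, -373.69954926,  176.13569989]), np.float64(76.4305174851738))
disc 18220 [530.6 107.5] [ 705.2 -347.9   10. ] [457  29 150 159]
disc 2128 [276.1 138.1] [ 399.3 -312.8   10. ] [251 112  51  53]
disc 2137 [367.6 138.5] [ 506.4 -339.    10. ] [342 113  52  52]
disc 1781 [278.5 217.7] [ 375.5 -410.1   10. ] [255 195  48  47]
disc 1782 [364.6 218.1] [ 482.6 -436.4   10. ] [341 195  48  47]
```

View pics/w1.png

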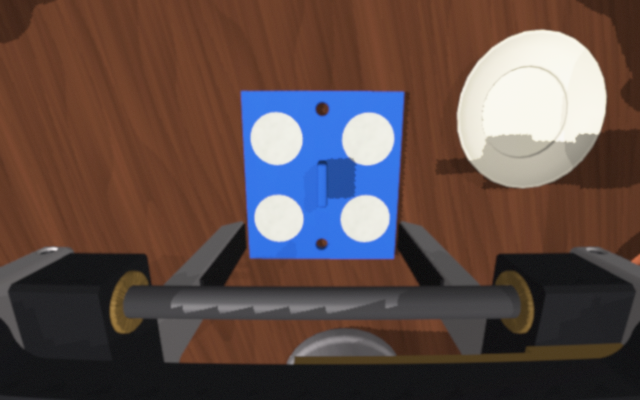

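The wrist view confirms the tray centre at (441,-374.5), yaw -13.75°. Next I'll view the pegs from the same kind of pose.

```bash
python3 - <<'E'
from m import *
go(650,-47,206,95.7)
E
```

```text
turn -19.4  xyz 30.50 24.20 -2.98 cm
```

```bash
python3 -m crank '[{"fingers":9.4,"xyz":[0,0,-1],"turn":-6.4},{"fingers":9.4,"xyz":[0,0,-1],"turn":-6.5},{"fingers":9.4,"xyz":[0,0,-1],"turn":-6.5}]' | tail -1
python3 -m crank '[{"fingers":9.4,"xyz":[3.05,2.42,0],"turn":0},{"fingers":9.4,"xyz":[3.05,2.42,0],"turn":0},{"fingers":9.4,"xyz":[3.05,2.42,0],"turn":0},{"fingers":9.4,"xyz":[3.05,2.42,0],"turn":0},{"fingers":9.4,"xyz":[3.05,2.42,0],"turn":0},{"fingers":9.4,"xyz":[3.05,2.42,0],"turn":0},{"fingers":9.4,"xyz":[3.05,2.42,0],"turn":0},{"fingers":9.4,"xyz":[3.05,2.42,0],"turn":0},{"fingers":9.4,"xyz":[3.05,2.42,0],"turn":0},{"fingers":9.4,"xyz":[3.05,2.42,0],"turn":0},{"fingers":9.4,"xyz":[0,0,0],"turn":0},{"fingers":9.4,"xyz":[0,0,0],"turn":0}]'
python3 - <<'E'
from m import *
print(pose()); f=eyes.grab_frame("wrist"); cv2.imwrite("pics/w2.png",f["color"]); np.save("f2.npy",f,allow_pickle=True)
print(w2p(f,[(641,36,40),(641,36,70),(658,-133,40),(658,-133,70),(630,146,100)]).round(0).tolist())
E
```

```text
finger_force: 0.0
time_s: 3.4
position: [650.4, -47.7, 205.7]
ee_rot: [[-0.099, 0.995, -0.001], [0.995, 0.099, -0.001], [-0.001, -0.001, -1.0]]
contact_force: [-0.2, 0.2, 0.0]
width: 93.9
finger_force: 0.0
(array([650.43494397, -47.67788562, 205.74965496]), np.float64(95.69562300568268))
[[321.0, 108.0], [321.0, 107.0], [321.0, 243.0], [321.0, 253.0], [321.0, -19.0]]
```

View pics/w2.png

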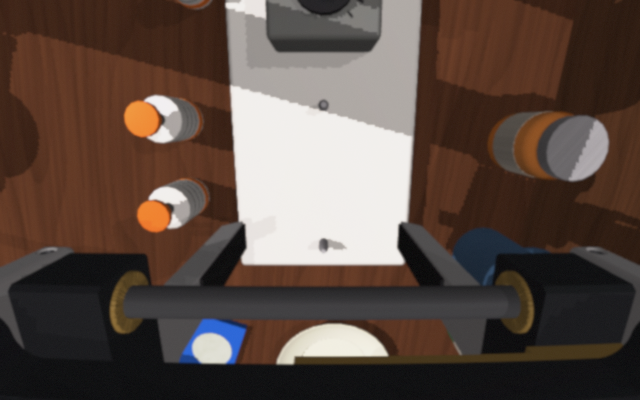

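The pegs are at (323,104) and (323,244), and the cups' buttons at (142,118) and (154,216). I'll refine the pegs numerically.

```bash
python3 - <<'E'
from m import *
f=np.load("f2.npy",allow_pickle=True).item(); g=cv2.cvtColor(f["color"],cv2.COLOR_BGR2GRAY)
print(g[96:114,312:335]); print(g[234:256,310:345])
E
```

```text
[[168 169 169 168 168 168 170 169 170 168 169 169 170 170 169 170 169 170
  169 169 170 170 170]
 [169 170 169 169 169 169 169 169 169 168 168 169 168 168 170 169 169 170
  168 170 169 170 170]
 [169 169 168 169 169 169 170 168 168 165 161 159 160 163 167 169 169 170
  170 170 168 170 170]
 [168 169 168 169 167 169 166 164 158 149 141 135 136 147 158 165 169 169
  170 169 170 169 170]
 [169 169 168 169 169 168 164 153 136 122 110 106 109 119 137 155 166 169
  170 170 170 171 170]
 [169 169 169 169 169 167 156 133 108  97  98 102 100 102 111 136 156 166
  170 170 169 170 169]
 [167 170 168 169 167 161 145 113  91  98 111 116 113 105 102 116 142 162
  168 169 170 170 170]
 [169 168 169 168 163 152 128  95  87 108 123 127 126 117 103 105 130 158
  168 170 169 169 169]
 [167 166 164 163 158 143 113  85  88 113 127 131 130 122 107 101 124 154
  167 170 169 170 169]
 [162 159 157 156 152 137 109  80  84 108 125 129 128 120 105 100 124 157
  167 170 169 170 169]
 [158 153 151 150 147 137 114  83  78  97 114 121 119 110  99 103 129 156
  168 169 169 169 169]
 [170 160 154 153 153 147 128  97
[... 3137 characters left out ...]
 239 238 236 225 207 191 189 189 186 181 189 216
  233 238 239 239 239 239 238 238 238 238 238 239 238 236 235 238 239]
 [239 239 239 239 239 239 239 239 238 235 227 217 205 200 204 211 221 231
  237 239 239 239 239 239 239 239 240 239 240 239 240 239 239 239 239]
 [239 239 239 239 239 239 239 239 239 238 236 231 223 221 223 229 234 237
  239 239 239 239 239 239 239 239 239 239 239 239 240 240 239 239 240]
 [239 239 240 239 239 239 239 239 239 239 239 237 235 233 235 237 238 238
  239 239 239 239 239 239 239 240 239 239 240 239 240 240 239 240 240]
 [239 239 239 240 239 239 239 239 240 239 239 239 239 238 239 239 239 239
  239 239 239 239 239 239 239 240 240 239 239 239 240 239 239 239 239]]
```

```bash
python3 - <<'E'
from m import *
f=np.load("f2.npy",allow_pickle=True).item()
a=p2w(f,[(323.2,104.4)],70)[0];b=p2w(f,[(323.2,246.3)],55)[0]; print(a,b,(a+b)/2,np.linalg.norm(a-b),np.degrees(np.arctan2(-(a-b)[0],(a-b)[1])))
x,y=440.9,-374.6
go(x,y,206,76.3)
E
```

```text
[643.47880789  38.81260624  70.        ] [ 660.74941488 -130.51514852   55.        ] [652.11411139 -45.85127114  62.5       ] 170.86591935552354 5.8237515717990265
turn 19.3  xyz -36.59 -12.58 -0.00 cm
```

Dryer at (652,-46), yaw 5.8°. I'll go back and grasp the fin.

```bash
python3 -m crank '[{"fingers":9.4,"xyz":[0,0,0],"turn":6.4},{"fingers":9.4,"xyz":[0,0,0],"turn":6.4},{"fingers":9.4,"xyz":[0,0,0],"turn":6.5}]' | tail -1
python3 -m crank '[{"fingers":9.4,"xyz":[-3.66,-1.26,0],"turn":0},{"fingers":9.4,"xyz":[-3.66,-1.26,0],"turn":0},{"fingers":9.4,"xyz":[-3.66,-1.26,0],"turn":0},{"fingers":9.4,"xyz":[-3.66,-1.26,0],"turn":0},{"fingers":9.4,"xyz":[-3.66,-1.26,0],"turn":0},{"fingers":7,"xyz":[-3.66,-1.26,0],"turn":0},{"fingers":7,"xyz":[-3.66,-1.26,0],"turn":0},{"fingers":6,"xyz":[-3.66,-1.26,0],"turn":0},{"fingers":5,"xyz":[-3.66,-1.26,0],"turn":0},{"fingers":5,"xyz":[-3.66,-1.26,0],"turn":0},{"fingers":5,"xyz":[0,0,0],"turn":0},{"fingers":5,"xyz":[0,0,0],"turn":0}]'
python3 -c "
from m import *
go(440.9,-374.6,15,76.25)"
```

```text
finger_force: 0.0
time_s: 4.7
position: [438.0, -376.3, 206.5]
ee_rot: [[0.243, 0.97, -0.001], [0.97, -0.243, -0.0], [-0.001, -0.001, -1.0]]
contact_force: [0.9, -0.2, 0.0]
width: 51.2
finger_force: 0.0
turn -0.3  xyz 0.24 0.24 19.15 cm
```

```bash
python3 -m crank '[{"fingers":5,"xyz":[0.24,0.24,3],"turn":-0.3},{"fingers":5,"xyz":[0,0,4],"turn":0},{"fingers":5,"xyz":[0,0,4],"turn":0},{"fingers":5,"xyz":[0,0,3],"turn":0},{"fingers":5,"xyz":[0,0,2.5],"turn":0},{"fingers":5,"xyz":[0,0,2],"turn":0},{"fingers":5,"xyz":[0,0,0.6],"turn":0},{"fingers":5,"xyz":[0,0,0],"turn":0},{"fingers":5,"xyz":[0,0,0],"turn":0}]'
python3 -m crank '[{"fingers":0,"xyz":[0,0,0],"turn":0},{"fingers":0,"xyz":[0,0,0],"turn":0},{"fingers":0,"xyz":[0,0,0],"turn":0},{"fingers":0,"xyz":[0,0,0],"turn":0},{"fingers":0,"xyz":[0,0,0],"turn":0},{"fingers":0,"xyz":[0,0,0],"turn":0},{"fingers":0,"xyz":[0,0,0],"turn":0},{"fingers":0,"xyz":[0,0,0],"turn":0}]'
python3 -m crank '[{"fingers":0,"xyz":[0,0,-1],"turn":0},{"fingers":0,"xyz":[0,0,-2],"turn":0},{"fingers":0,"xyz":[0,0,-3],"turn":0},{"fingers":0,"xyz":[0,0,-3],"turn":0},{"fingers":0,"xyz":[0,0,-3],"turn":0},{"fingers":0,"xyz":[0,0,-3],"turn":0},{"fingers":0,"xyz":[0,0,-1],"turn":0},{"fingers":0,"xyz":[0,0,0],"turn":0},{"fingers":0,"xyz":[0,0,0],"turn":0},{"fingers":0,"xyz":[0,0,0],"turn":0}]'
python3 - <<'E'
from m import *
p,w=pose(); print(p,w)
f=eyes.grab_frame("wrist"); cv2.imwrite("pics/w3.png",f["color"])
m,b=blobs(f,(0,0,150),(179,70,255),500)
D=[]
for a,cc,st in b:
    X=p2w(f,cc,p[2]-15+10)[0]; print("disc",a,cc.round(1),X.round(1))
    if cc[0]<420 and a>1500: D.append(X)
print(np.mean(D,0)); go(652,-46,176,95.8)
E
```

```text
time_s: 5.45
position: [444.7, -371.8, 16.2]
ee_rot: [[0.231, 0.973, 0.001], [0.973, -0.231, -0.001], [-0.001, 0.001, -1.0]]
contact_force: [0.4, 0.4, 0.6]
width: 50.1
finger_force: 0.0
time_s: 6.12
position: [443.2, -371.3, 15.6]
ee_rot: [[0.231, 0.973, -0.002], [0.973, -0.231, 0.001], [0.0, -0.002, -1.0]]
contact_force: [-4.1, 0.5, 4.3]
width: 11.4
finger_force: 30.0
time_s: 6.95
position: [443.3, -370.3, 172.9]
ee_rot: [[0.231, 0.973, -0.003], [0.973, -0.231, 0.003], [0.003, -0.004, -1.0]]
contact_force: [-0.1, 0.1, -3.0]
width: 11.0
finger_force: 30.0
[ 443.30811547 -370.33749699  172.93784877] 76.62528952360526
disc 18302 [532.4 112. ] [ 601.7 -330.4  167.9]
disc 6253 [242.8 152.4] [ 401.1 -311.7  167.9]
disc 6281 [401.  152.9] [ 508.1 -337.4  167.9]
[ 454.62480551 -324.58644023  167.93784877]
turn -19.2  xyz 30.16 24.05 -0.33 cm
```

The tray is held, with its centre about 2.9 mm behind the TCP along tool x. Carrying it over the pegs.

```bash
python3 -m crank '[{"fingers":0,"xyz":[0,0,0],"turn":-6.4},{"fingers":0,"xyz":[0,0,0],"turn":-6.4},{"fingers":0,"xyz":[0,0,0],"turn":-6.4}]' | tail -1
python3 -m crank '[{"fingers":0,"xyz":[3.05,2.4,0],"turn":0},{"fingers":0,"xyz":[3.05,2.4,0],"turn":0},{"fingers":0,"xyz":[3.05,2.4,0],"turn":0},{"fingers":0,"xyz":[3.05,2.4,0],"turn":0},{"fingers":0,"xyz":[3.05,2.4,0],"turn":0},{"fingers":0,"xyz":[3.05,2.4,0],"turn":0},{"fingers":0,"xyz":[3.05,2.4,0],"turn":0},{"fingers":0,"xyz":[3.05,2.4,0],"turn":0},{"fingers":0,"xyz":[3.05,2.4,0],"turn":0},{"fingers":0,"xyz":[3.05,2.4,0],"turn":0}]' |tail -1
python3 -m crank '[{"fingers":0,"xyz":[0,0,2],"turn":0},{"fingers":0,"xyz":[0,0,2],"turn":0},{"fingers":0,"xyz":[0,0,2],"turn":0},{"fingers":0,"xyz":[0,0,1],"turn":0},{"fingers":0,"xyz":[0,0,0],"turn":0},{"fingers":0,"xyz":[0,0,0],"turn":0},{"fingers":0,"xyz":[0,0,0],"turn":0},{"fingers":0,"xyz":[0,0,0],"turn":0},{"fingers":0,"xyz":[0,0,0],"turn":0},{"fingers":0,"xyz":[0,0,0],"turn":0}]'
python3 -c "
from m import *
go(651.7,-43.1,95,95.8); go(651.7,-43.1,95,95.8)"
```

```text
finger_force: 30.0
finger_force: 29.9
time_s: 8.92
position: [652.7, -44.1, 106.5]
ee_rot: [[-0.101, 0.995, 0.002], [0.995, 0.101, -0.0], [-0.001, 0.002, -1.0]]
contact_force: [-0.2, 0.2, -3.9]
width: 11.0
finger_force: 30.0
turn 0.0  xyz 0.11 -0.09 1.15 cm
turn 0.0  xyz 0.11 -0.09 1.15 cm
```

```bash
python3 -m crank '[{"fingers":0,"xyz":[0.1,-0.1,0.5],"turn":0},{"fingers":0,"xyz":[0,0,0.7],"turn":0},{"fingers":0,"xyz":[0,0,0.6],"turn":0},{"fingers":0,"xyz":[0,0,0.3],"turn":0},{"fingers":0,"xyz":[0,0,0.2],"turn":0},{"fingers":0,"xyz":[0,0,0],"turn":0},{"fingers":0,"xyz":[0,0,0],"turn":0},{"fingers":0,"xyz":[0,0,0],"turn":0}]'
python3 -m crank '[{"fingers":0,"xyz":[0,0,0.2],"turn":0},{"fingers":0,"xyz":[0,0,0.2],"turn":0},{"fingers":0,"xyz":[0,0,0.2],"turn":0},{"fingers":0,"xyz":[0,0,0],"turn":0},{"fingers":0,"xyz":[0,0,0],"turn":0}]'
```

```text
time_s: 9.58
position: [651.4, -43.0, 82.5]
ee_rot: [[-0.101, 0.995, 0.001], [0.995, 0.101, -0.0], [-0.0, 0.001, -1.0]]
contact_force: [0.3, 0.5, -3.9]
width: 11.2
finger_force: 30.0
time_s: 10.0
position: [650.9, -42.9, 76.1]
ee_rot: [[-0.101, 0.995, -0.0], [0.995, 0.101, -0.0], [0.0, -0.0, -1.0]]
contact_force: [-0.7, -0.1, -3.3]
width: 11.1
finger_force: 30.0
```

No contact at 60 mm underside, so the holes appear aligned. Lowering on.

```bash
python3 -m crank '[{"fingers":0,"xyz":[0,0,0.3],"turn":0},{"fingers":0,"xyz":[0,0,0.3],"turn":0},{"fingers":0,"xyz":[0,0,0.3],"turn":0},{"fingers":0,"xyz":[0,0,0.3],"turn":0},{"fingers":0,"xyz":[0,0,0.3],"turn":0},{"fingers":0,"xyz":[0,0,0.3],"turn":0},{"fingers":0,"xyz":[0,0,0.2],"turn":0},{"fingers":0,"xyz":[0,0,0],"turn":0},{"fingers":0,"xyz":[0,0,0],"turn":0}]'
```

```text
time_s: 10.75
position: [651.1, -43.0, 56.3]
ee_rot: [[-0.101, 0.995, -0.0], [0.995, 0.101, -0.0], [-0.0, -0.0, -1.0]]
contact_force: [0.1, -0.6, -4.3]
width: 11.4
finger_force: 30.0
```

```bash
python3 -m crank '[{"fingers":4,"xyz":[0,0,0],"turn":0},{"fingers":4,"xyz":[0,0,0],"turn":0},{"fingers":4,"xyz":[0,0,0],"turn":0},{"fingers":4,"xyz":[0,0,0],"turn":0},{"fingers":4,"xyz":[0,0,0],"turn":0}]' | tail -2
python3 -m crank '[{"fingers":4,"xyz":[0,0,-2],"turn":0},{"fingers":4,"xyz":[0,0,-4],"turn":0},{"fingers":4,"xyz":[0,0,-4],"turn":0},{"fingers":4,"xyz":[0,0,-4],"turn":0},{"fingers":1,"xyz":[0,0,-2],"turn":0},{"fingers":0,"xyz":[-3,-3,0],"turn":0},{"fingers":0,"xyz":[-3,-3,0],"turn":0},{"fingers":0,"xyz":[0,-3,0],"turn":0},{"fingers":0,"xyz":[0,-3,0],"turn":0},{"fingers":0,"xyz":[0,0,0],"turn":0},{"fingers":0,"xyz":[0,0,0],"turn":0},{"fingers":0,"xyz":[0,0,0],"turn":0}]'
python3 - <<'E'
from m import *
f=eyes.grab_frame("wrist"); cv2.imwrite("pics/w4.png",f["color"]); np.save("f4.npy",f,allow_pickle=True)
m,b=blobs(f,(0,0,150),(179,90,255),300)
for a,cc,st in b: print("disc",a,cc.round(1),p2w(f,cc,50)[0].round(1))
for a,c,_ in blobs(f,(5,180,120),(18,255,255))[1]: print("orange",a,c.round(1),p2w(f,c,105)[0].round(1))
E
```

```text
width: 38.9
finger_force: 0.0
time_s: 12.17
position: [539.6, -113.7, 217.0]
ee_rot: [[-0.101, 0.995, 0.002], [0.995, 0.101, -0.0], [-0.001, 0.002, -1.0]]
contact_force: [0.1, 0.3, 0.4]
width: 0.1
finger_force: 0.0
disc 11510 [411.5  71.9] [630.9  21.5  50. ]
disc 878 [268.8  73.3] [466.8   2.8  50. ]
disc 2389 [375.1  89. ] [591.5  -1.9  50. ]
disc 2302 [468.2  89.7] [701.    9.6  50. ]
disc 726 [271.2 154.8] [475.8 -90.7  50. ]
disc 2010 [372.3 173.8] [ 601.9 -101.5   50. ]
disc 1953 [460.1 173.7] [711.5 -90.   50. ]
disc 1709 [444.4 339.4] [ 740.7 -329.9   50. ]
orange 990 [255.6  60.4] [462.7   6.3 105. ]
orange 1032 [628.2  98.6] [849.5  13.9 105. ]
orange 801 [259.  164.3] [471.9 -95.5 105. ]
```

View pics/w4.png

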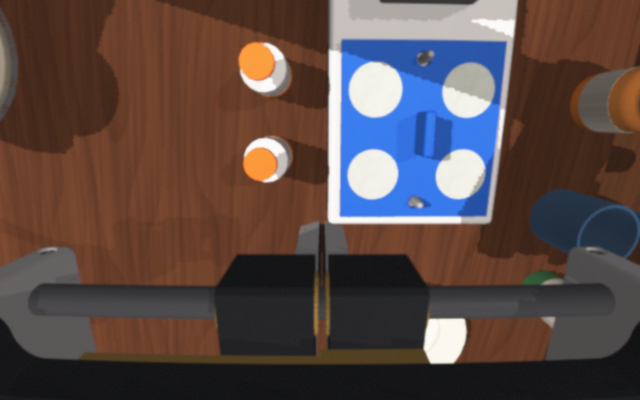

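The tray is seated: both pegs poke through at (424,58) and (416,203), and the disc mean is (651.5,-46). Now I'll press the first cup at (471,-95).

```bash
python3 -c "
from m import *
go(471,-95,112)"
```

```text
turn 0.0  xyz 2.56 -6.66 10.47 cm
```

```bash
python3 -m crank '[{"fingers":0,"xyz":[0.85,-2.22,0],"turn":0},{"fingers":0,"xyz":[0.85,-2.22,0],"turn":0},{"fingers":0,"xyz":[0.85,-2.22,2],"turn":0},{"fingers":0,"xyz":[0,0,3],"turn":0},{"fingers":0,"xyz":[0,0,3],"turn":0},{"fingers":0,"xyz":[0,0,2.5],"turn":0},{"fingers":0,"xyz":[0,0,0],"turn":0},{"fingers":0,"xyz":[0,0,0],"turn":0},{"fingers":0,"xyz":[0,0,0],"turn":0}]'
python3 -m crank '[{"fingers":0,"xyz":[0,0,0.3],"turn":0},{"fingers":0,"xyz":[0,0,0.3],"turn":0},{"fingers":0,"xyz":[0,0,0.3],"turn":0},{"fingers":0,"xyz":[0,0,0.3],"turn":0},{"fingers":0,"xyz":[0,0,0.2],"turn":0},{"fingers":0,"xyz":[0,0,0],"turn":0},{"fingers":0,"xyz":[0,0,0],"turn":0}]'
python3 -m crank '[{"fingers":0,"xyz":[0,0,0.2],"turn":0},{"fingers":0,"xyz":[0,0,0.2],"turn":0},{"fingers":0,"xyz":[0,0,0.2],"turn":0},{"fingers":0,"xyz":[0,0,0],"turn":0},{"fingers":0,"xyz":[0,0,0],"turn":0}]'
```

```text
time_s: 12.97
position: [471.8, -95.4, 112.4]
ee_rot: [[-0.102, 0.995, 0.002], [0.995, 0.102, -0.001], [-0.001, 0.002, -1.0]]
contact_force: [0.4, -0.4, 0.3]
width: 0.7
finger_force: 0.0
time_s: 13.55
position: [469.8, -95.0, 97.3]
ee_rot: [[-0.101, 0.995, -0.0], [0.995, 0.101, -0.0], [0.0, -0.0, -1.0]]
contact_force: [-0.6, 0.1, 0.8]
width: 0.6
finger_force: 0.0
time_s: 13.97
position: [469.7, -95.0, 91.2]
ee_rot: [[-0.101, 0.995, -0.0], [0.995, 0.101, 0.0], [0.0, -0.0, -1.0]]
contact_force: [0.0, -0.3, 0.5]
width: 0.4
finger_force: 0.0
```

```bash
python3 -m crank '[{"fingers":0,"xyz":[0,0,0.2],"turn":0},{"fingers":0,"xyz":[0,0,0.2],"turn":0}]'
python3 -m crank '[{"fingers":0,"xyz":[0,0,0.2],"turn":0},{"fingers":0,"xyz":[0,0,0.2],"turn":0}]'
python3 -m crank '[{"fingers":0,"xyz":[0,0,0.2],"turn":0},{"fingers":0,"xyz":[0,0,0],"turn":0}]'
python3 - <<'E'
from m import *
f=eyes.grab_frame("side"); cv2.imwrite("pics/s5.png",cv2.resize(f["color"][150:300,230:430],None,fx=4,fy=4,interpolation=3))
E
```

```text
time_s: 14.13
position: [470.0, -95.1, 87.4]
ee_rot: [[-0.101, 0.995, 0.0], [0.995, 0.101, -0.0], [-0.0, 0.0, -1.0]]
contact_force: [-0.2, 0.7, 1.1]
width: 0.7
finger_force: 0.0
time_s: 14.3
position: [469.8, -95.0, 83.1]
ee_rot: [[-0.101, 0.995, -0.0], [0.995, 0.101, -0.0], [-0.0, -0.0, -1.0]]
contact_force: [0.2, -0.8, -0.1]
width: 0.8
finger_force: 0.0
time_s: 14.47
position: [469.5, -94.9, 80.9]
ee_rot: [[-0.101, 0.995, -0.001], [0.995, 0.101, 0.0], [0.0, -0.001, -1.0]]
contact_force: [-0.5, 0.3, 0.4]
width: 0.5
finger_force: 0.0
```

View pics/s5.png

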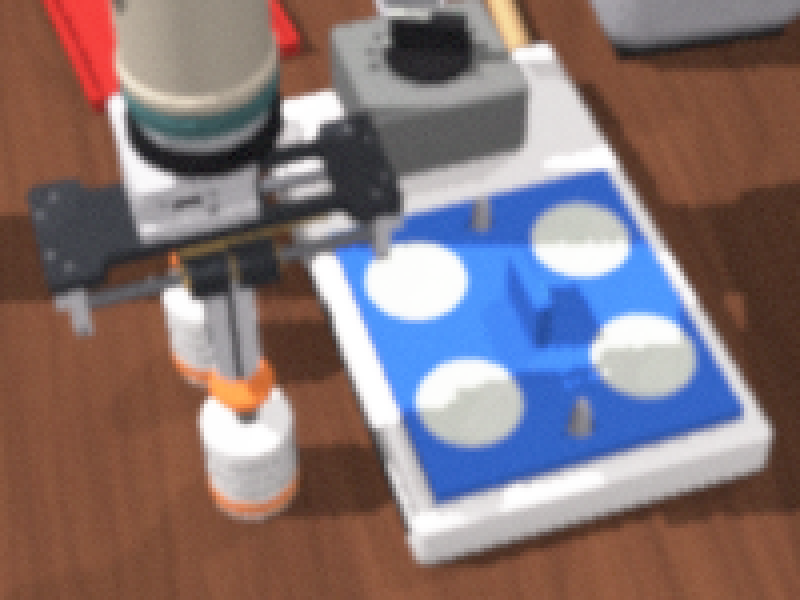

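The side crop shows fingertips on or by the button at about (242,385), with a bit of stem still visible. I'll check with projections.

```bash
python3 - <<'E'
from m import *
f=eyes.grab_frame("side")
q=(w2p(f,[(470,-95,z) for z in(0,66,75,81,91,105)])-[230,150]+.5)*4-.5; print(q.round(0).tolist())
for a,c,st in blobs(f,(5,150,100),(18,255,255),8)[1]: print(a,((c-[230,150])*4).round(0),st[:4])
print(bot.state()["effort"])
E
```

```text
[[253.0, 481.0], [245.0, 415.0], [243.0, 405.0], [243.0, 399.0], [241.0, 388.0], [239.0, 373.0]]
10 [52. 30.] [241 153   5  10]
250 [869. 168.] [434 180  31  20]
68 [843. 249.] [430 205  26  12]
109 [243. 387.] [280 240  20  13]
[-1.41070213e-03 -3.30634618e+01 -2.02686435e+01  5.21271431e-02
  5.18565404e-02 -1.71587872e-04]
```

```bash
python3 - <<'E'
from m import *
for n in("side0",):
    f={"color":cv2.imread("pics/side0.png")}
    for a,c,st in blobs(f,(5,150,100),(18,255,255),8)[1]:
        if 250<c[0]<310: print(n,a,c.round(1),st[:4])
f=eyes.grab_frame("side")
for a,c,st in blobs(f,(0,100,80),(20,255,255),8)[1]:
    if 240<c[0]<310: print(a,c.round(1),st[:4])
f=eyes.grab_frame("wrist"); cv2.imwrite("pics/w6.png",f["color"])
for a,c,st in blobs(f,(3,150,80),(20,255,255),8)[1]: print("w",a,c.round(1),st[:4])
print(w2p(f,[(470,-95,z) for z in (81,105)]).round(0).tolist())
E
```

```text
side0 32 [269.2 119.9] [255 117  29   7]
side0 11 [289.8 133.4] [287 129   7   9]
side0 130 [275.9 166.6] [269 162  16  11]
side0 9 [299. 165.] [295 164   9   3]
side0 10 [254.7 177.2] [251 175   9   4]
side0 177 [279.7 211.4] [271 205  18  14]
side0 181 [290.5 244.9] [280 237  20  16]
3528 [243.6  19.2] [186   0 102  49]
18 [299.  207.9] [296 206   6   5]
97 [270.2 215.2] [257 210  30  11]
w 90 [35.1  9.3] [31  0  8 23]
w 72447 [197.  139.4] [  0   0 408 285]
w 15 [36.4 27.2] [33 25  7  6]
w 9 [37.9 35.3] [37 33  3  5]
w 1838 [349.5 229.7] [299 203  99  51]
w 9 [321.3 252.6] [320 251   3   4]
w 4651 [155.9 339.1] [ 84 319 145  43]
w 5883 [464.8 342. ] [302 319 251  44]
w 19 [233.5 359.3] [230 357   9   5]
w 55 [246.6 359.1] [239 357  17   5]
w 103 [273.1 359.2] [257 357  36   5]
w 17 [296.4 359.2] [293 357   7   5]
[[322.0, 219.0], [322.0, 231.0]]
```

View pics/w6.png

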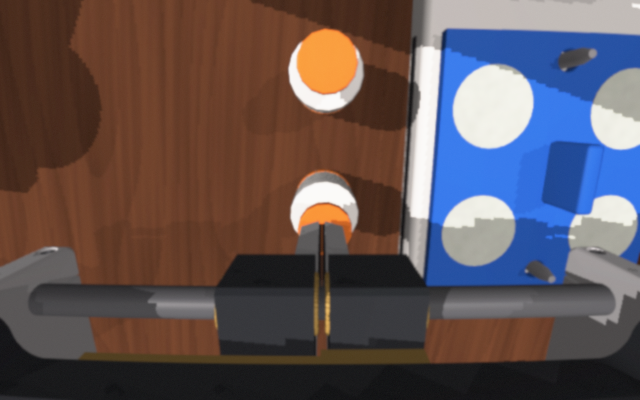

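The wrist view shows the fingertips over the button (325,225) with no force yet. I'll press on in small steps and watch the force.

```bash
python3 -m crank '[{"fingers":0,"xyz":[0,0,0.2],"turn":0},{"fingers":0,"xyz":[0,0,0],"turn":0}]' | grep -E "posi|cont"
python3 -m crank '[{"fingers":0,"xyz":[0,0,0.2],"turn":0},{"fingers":0,"xyz":[0,0,0],"turn":0}]'| grep -E "posi|cont"
python3 -m crank '[{"fingers":0,"xyz":[0,0,0.1],"turn":0},{"fingers":0,"xyz":[0,0,0],"turn":0}]'| grep -E "posi|cont"
python3 - <<'E'
from m import *
f=eyes.grab_frame("side")
for a,c,st in blobs(f,(5,150,100),(18,255,255),8)[1]:
    if 250<c[0]<310: print(a,c.round(1),st[:4])
print(w2p(f,[(470,-95,z) for z in (0,66,75,105)]).round(1).tolist())
c=f["color"][200:285,265:310]; cv2.imwrite("pics/s7.png",cv2.resize(np.hstack([cv2.imread("pics/side0.png")[200:285,265:310],c]),None,fx=7,fy=7,interpolation=0))
E
```

```text
position: [469.7, -95.0, 79.1]
contact_force: [-0.7, -0.6, -0.8]
position: [469.6, -95.0, 77.0]
contact_force: [-0.3, 0.3, -0.1]
position: [469.7, -95.0, 76.2]
contact_force: [1.0, 0.1, 0.3]
12 [251.4 174.8] [249 170   7   9]
90 [291.1 247. ] [280 240  20  13]
[[292.9, 269.9], [290.8, 253.3], [290.5, 251.0], [289.4, 242.8]]
```

View pics/s7.png

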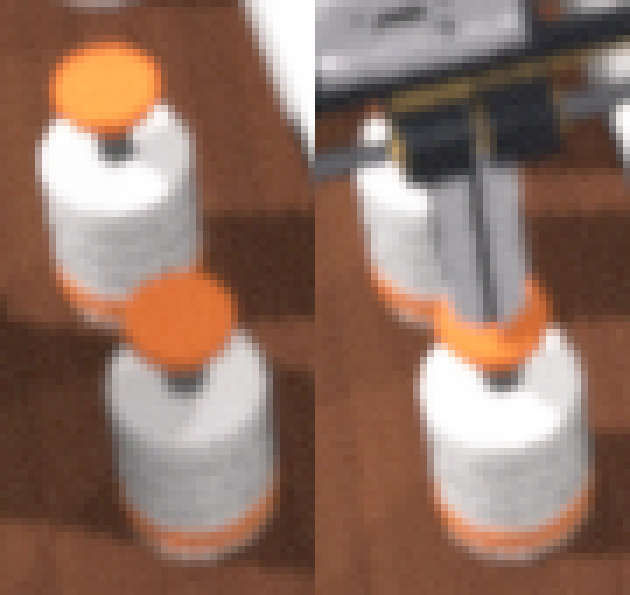

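The crop shows the button unmoved while the fingers overlap it, so my cup position must be off. I'll triangulate the button from several views.

```bash
python3 - <<'E'
from m import *
t=eyes.grab_frame("top"); s=eyes.grab_frame("side"); f4=np.load("f4.npy",allow_pickle=True).item(); f2=np.load("f2.npy",allow_pickle=True).item()
for n in ("f2","f4"):
    f=eval(n)
    for a,c,st in blobs(f,(5,180,120),(18,255,255),200)[1]: print(n,a,c.round(1),st[:4])
def tri(obs):
    A=np.zeros((3,3));b=np.zeros(3);L=[]
    for f,uv in obs:
        p=cam(f)[2]; r=p2w(f,uv,0)[0]-p; r/=np.linalg.norm(r); M=np.eye(3)-np.outer(r,r);A+=M;b+=M@p;L.append((p,M))
    X=np.linalg.solve(A,b); return X.round(1),[np.linalg.norm(M@(X-p)).round(1) for p,M in L]
near=[(t,(361.4,232.1)),(s,(290.4,244.2)),(f4,(259,164.3))]
mid=[(t,(323.1,236.2)),(s,(279.7,211)),(f4,(255.6,60.4))]
print(tri(near),tri(near[:2]),tri(near[1:]),tri([near[0],near[2]])); print(tri(mid),tri(mid[:2]))
# finger tip: TCP projection in wrist & side; current pose
print(pose())
print([ (n,w2p(f,[pose()[0]]).round(1).tolist()) for n,f in (("top",t),("side",s))])
E
```

```text
f2 1026 [140.9 118.6] [123 100  37  38]
f2 725 [535.6 140.3] [523 114  40  60]
f2 857 [152.8 216.1] [136 201  34  32]
f4 990 [255.6  60.4] [238  42  36  37]
f4 1032 [628.2  98.6] [610  70  30  59]
f4 801 [259.  164.3] [243 149  33  32]
(array([470.8, -95.4,  99.8]), [np.float64(1.5), np.float64(0.9), np.float64(1.0)]) (array([470.7, -94.5,  98.8]), [np.float64(1.0), np.float64(1.0)]) (array([471.5, -96.2, 101.1]), [np.float64(0.2), np.float64(0.2)]) (array([470. , -96. ,  95.5]), [np.float64(1.0), np.float64(1.0)])
(array([461.3,   7. , 101.5]), [np.float64(0.8), np.float64(0.3), np.float64(0.6)]) (array([461. ,   6.9, 101.9]), [np.float64(0.5), np.float64(0.5)])
(array([469.87692793, -95.03429422,  76.37578806]), np.float64(95.82546183920977))
[('top', [[360.7, 232.5]]), ('side', [[290.4, 250.6]])]
```

The cup position is confirmed at (471,-95), yet the closed fingertips pass into the button with no force. I'll retract and try again with the fingers a little apart.

```bash
python3 -m crank '[{"fingers":0,"xyz":[0,0,-2],"turn":0},{"fingers":0,"xyz":[0,0,-2],"turn":0},{"fingers":1.4,"xyz":[0,0,0],"turn":0},{"fingers":1.4,"xyz":[0,0,0],"turn":0},{"fingers":1.4,"xyz":[0,0,0],"turn":0}]'
python3 -m crank '[{"fingers":1.4,"xyz":[0,0,0.5],"turn":0},{"fingers":1.4,"xyz":[0,0,0.4],"turn":0},{"fingers":1.4,"xyz":[0,0,0.3],"turn":0},{"fingers":1.4,"xyz":[0,0,0.2],"turn":0}]'
python3 -m crank '[{"fingers":1.4,"xyz":[0,0,0.2],"turn":0},{"fingers":1.4,"xyz":[0,0,0.2],"turn":0}]' | grep -E "posi|cont"
python3 - <<'E'
from m import *
f=eyes.grab_frame("side")
for a,c,st in blobs(f,(5,150,100),(18,255,255),8)[1]:
    if 250<c[0]<310: print(a,c.round(1),st[:4])
E
```

```text
time_s: 15.73
position: [469.4, -94.9, 115.8]
ee_rot: [[-0.101, 0.995, -0.001], [0.995, 0.101, 0.0], [0.0, -0.001, -1.0]]
contact_force: [-0.6, -0.1, -1.0]
width: 13.5
finger_force: 0.0
time_s: 16.07
position: [469.1, -94.8, 101.1]
ee_rot: [[-0.101, 0.995, -0.002], [0.995, 0.101, 0.001], [0.001, -0.002, -1.0]]
contact_force: [0.3, 0.8, -0.5]
width: 14.1
finger_force: 0.0
position: [469.7, -95.0, 97.9]
contact_force: [0.7, 0.1, -0.4]
20 [283.5 207.5] [281 206   6   4]
10 [284.5 214.3] [283 213   4   4]
168 [290.5 245.2] [280 239  20  14]
```

```bash
python3 -m crank '[{"fingers":1.4,"xyz":[0,0,0.3],"turn":0},{"fingers":1.4,"xyz":[0,0,0.3],"turn":0},{"fingers":1.4,"xyz":[0,0,0.3],"turn":0}]' | grep -E "posi|cont"
python3 -m crank '[{"fingers":1.4,"xyz":[0,0,0.3],"turn":0},{"fingers":1.4,"xyz":[0,0,0.3],"turn":0}]' | grep -E "posi|cont"
python3 - <<'E'
from m import *
f=eyes.grab_frame("side")
for a,c,st in blobs(f,(5,150,100),(18,255,255),8)[1]:
    if 250<c[0]<310: print(a,c.round(1),st[:4])
hsv=cv2.cvtColor(f["color"],cv2.COLOR_BGR2HSV)
m=blobs(f,(5,150,100),(18,255,255))[0][234:260,276:306]>0
m0=blobs({"color":cv2.imread("pics/side0.png")},(5,150,100),(18,255,255))[0][234:260,276:306]>0
for a,b in zip(m0,m): print("".join(".#"[i] for i in a*1),"".join(".#"[i] for i in b*1))
print(w2p(f,[pose()[0]]))
E
```

```text
position: [469.9, -95.0, 89.1]
contact_force: [0.4, 1.0, -0.5]
position: [469.8, -95.0, 83.0]
contact_force: [0.1, 0.7, -0.1]
9 [304.4 159. ] [303 155   3   9]
11 [251.5 174.7] [249 170   7   9]
30 [284.6 211.6] [282 209   6   6]
126 [290.7 245.9] [282 239  18  14]
.............................. ..............................
.............................. ..............................
.............................. ..............................
..................#........... ..............................
.................###.......... ..............................
..............#######......... ..............##..............
...........###########........ ............#####.............
.........##############....... ..........#######.............
#.......###############....... #..........######....##.......
.......################....... ...........######...###.......
....####################...... ...........#######.#####......
.......#################...... ...........############.......
.......###############........ ..........############........
......################........ ......###############.........
.......##############......... .......##############.........
........############.......... .........###########..........
..........#########........... ..........#########...........
...........#######............ ............######............
.............####............. .............####.............
.............................. ..............................
.............................. ..............................
.............................. ..............................
.............................. ..............................
.............................. ..............................
.............................. ..............................
.............................. ..............................
[[289.91936558 248.95198529]]
```

The mask shows both fingertips sinking into the button's top face without force. I'll test whether the pads can grip the button by its rim instead.

```bash
python3 -m crank '[{"fingers":1.4,"xyz":[0,0,-2],"turn":0},{"fingers":1.4,"xyz":[0,0,-2],"turn":0},{"fingers":6,"xyz":[0.05,0.1,0],"turn":0},{"fingers":6,"xyz":[0,0,0],"turn":0},{"fingers":6,"xyz":[0,0,0],"turn":0},{"fingers":6,"xyz":[0,0,1],"turn":0},{"fingers":6,"xyz":[0,0,1],"turn":0},{"fingers":6,"xyz":[0,0,0.8],"turn":0},{"fingers":6,"xyz":[0,0,0],"turn":0}]'
python3 -m crank '[{"fingers":3,"xyz":[0,0,0],"turn":0},{"fingers":3,"xyz":[0,0,0],"turn":0},{"fingers":3,"xyz":[0,0,0],"turn":0},{"fingers":3,"xyz":[0,0,0],"turn":0},{"fingers":3,"xyz":[0,0,0],"turn":0},{"fingers":3,"xyz":[0,0,0],"turn":0}]'
```

```text
time_s: 17.5
position: [468.5, -93.7, 92.4]
ee_rot: [[-0.101, 0.995, -0.006], [0.995, 0.101, 0.002], [0.002, -0.005, -1.0]]
contact_force: [-0.8, 0.7, -0.2]
width: 56.8
finger_force: 0.0
time_s: 18.0
position: [471.0, -94.5, 95.7]
ee_rot: [[-0.101, 0.995, 0.001], [0.995, 0.101, -0.0], [-0.0, 0.001, -1.0]]
contact_force: [0.2, 0.6, 0.3]
width: 30.6
finger_force: 0.0
```

```bash
python3 -m crank '[{"fingers":6,"xyz":[0,0,0],"turn":0},{"fingers":6,"xyz":[0,0,0],"turn":0},{"fingers":6,"xyz":[0,0,0],"turn":0},{"fingers":6,"xyz":[0,0,1],"turn":0},{"fingers":6,"xyz":[0,0,0.5],"turn":0},{"fingers":6,"xyz":[0,0,0],"turn":0},{"fingers":3,"xyz":[0,0,0],"turn":0},{"fingers":3,"xyz":[0,0,0],"turn":0},{"fingers":3,"xyz":[0,0,0],"turn":0},{"fingers":3,"xyz":[0,0,0],"turn":0},{"fingers":3,"xyz":[0,0,0],"turn":0},{"fingers":3,"xyz":[0,0,0],"turn":0}]'
python3 - <<'E'
from m import *
f=eyes.grab_frame("side"); cv2.imwrite("pics/s8.png",cv2.resize(f["color"][190:290,240:340],None,fx=6,fy=6,interpolation=3))
E
```

```text
time_s: 19.0
position: [470.9, -94.5, 80.5]
ee_rot: [[-0.101, 0.995, 0.0], [0.995, 0.101, -0.0], [-0.0, 0.0, -1.0]]
contact_force: [-0.8, -0.0, -0.5]
width: 29.9
finger_force: 0.0
```

View pics/s8.png

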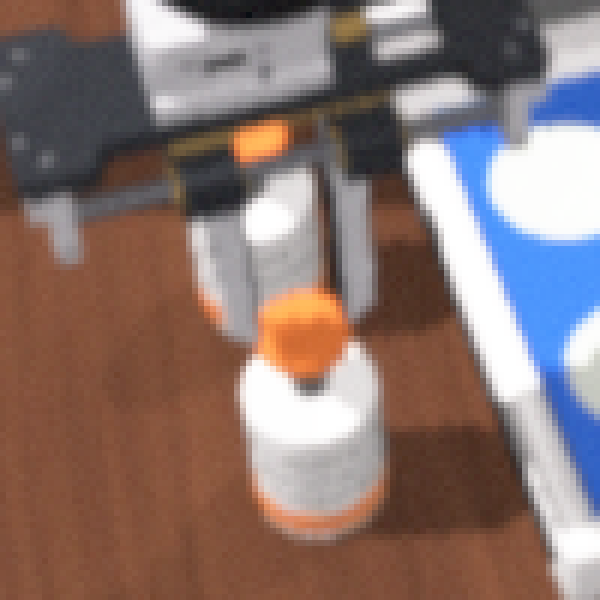

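The side crop shows tips at (237,335) and (355,315), about 20–30 mm above where the stated TCP projects. So the real fingertips end short of the TCP and simply haven't touched yet. I'll close and go lower until there is force.

```bash
python3 -m crank '[{"fingers":0,"xyz":[0,0,-1],"turn":0},{"fingers":0,"xyz":[0,0,0],"turn":0},{"fingers":0,"xyz":[0,0,0],"turn":0},{"fingers":0,"xyz":[0,0,0],"turn":0},{"fingers":0,"xyz":[0,0,0.6],"turn":0},{"fingers":0,"xyz":[0,0,0.6],"turn":0},{"fingers":0,"xyz":[0,0,0],"turn":0}]'| grep -E "posi|cont"
python3 -m crank '[{"fingers":0,"xyz":[0,0,0.3],"turn":0},{"fingers":0,"xyz":[0,0,0.3],"turn":0}]'| grep -E "posi|cont"
python3 -m crank '[{"fingers":0,"xyz":[0,0,0.3],"turn":0},{"fingers":0,"xyz":[0,0,0.2],"turn":0}]'| grep -E "posi|cont"
python3 - <<'E'
from m import *
f=eyes.grab_frame("side")
for a,c,st in blobs(f,(5,150,100),(18,255,255),8)[1]:
    if 250<c[0]<310: print(a,c.round(1),st[:4])
E
```

```text
position: [469.5, -94.0, 76.7]
contact_force: [0.5, -0.0, 0.2]
position: [470.8, -94.4, 71.9]
contact_force: [-0.5, -0.2, 4.4]
position: [470.8, -94.4, 67.3]
contact_force: [-0.2, 0.1, 3.6]
11 [251.  174.5] [249 170   6   9]
66 [291.7 249. ] [282 242  18  12]
```

Contact at TCP ≈ 74, with 4 N moving the plunger. So the real tip is about 30 mm above the stated TCP.

```bash
python3 -m crank '[{"fingers":0,"xyz":[0,0,0.2],"turn":0},{"fingers":0,"xyz":[0,0,0.2],"turn":0}]'| grep -E "posi|cont"
python3 -m crank '[{"fingers":0,"xyz":[0,0,0.2],"turn":0},{"fingers":0,"xyz":[0,0,0],"turn":0}]'| grep -E "posi|cont"
python3 -m crank '[{"fingers":0,"xyz":[0,0,0.2],"turn":0},{"fingers":0,"xyz":[0,0,0],"turn":0}]'| grep -E "posi|cont"
```

```text
position: [470.9, -94.4, 63.5]
contact_force: [-0.4, -0.3, 4.3]
position: [470.8, -94.4, 61.1]
contact_force: [-0.4, -0.1, 0.3]
position: [470.8, -94.4, 59.1]
contact_force: [-0.3, -0.7, 0.8]
```

```bash
python3 -m crank '[{"fingers":0,"xyz":[0,0,0.2],"turn":0}]'| grep -E "posi|cont"
python3 -m crank '[{"fingers":0,"xyz":[0,0,0.2],"turn":0}]'| grep -E "posi|cont"
python3 -m crank '[{"fingers":0,"xyz":[0,0,0.2],"turn":0}]'| grep -E "posi|cont"
python3 -m crank '[{"fingers":0,"xyz":[0,0,0.2],"turn":0}]'| grep -E "posi|cont"
```

```text
position: [470.8, -94.5, 57.4]
contact_force: [-1.8, 0.9, 4.2]
position: [470.8, -94.4, 55.3]
contact_force: [-1.2, 0.2, 4.7]
position: [470.8, -94.4, 53.2]
contact_force: [-0.4, 0.8, 3.4]
position: [470.8, -94.4, 51.2]
contact_force: [-0.6, 1.2, 3.3]
```

Past half-way, so this cup seems sound. On to the end stop.

```bash
python3 -m crank '[{"fingers":0,"xyz":[0,0,0.2],"turn":0}]'| grep -E "posi|cont"
python3 -m crank '[{"fingers":0,"xyz":[0,0,0.2],"turn":0}]'| grep -E "posi|cont"
python3 -m crank '[{"fingers":0,"xyz":[0,0,0.15],"turn":0}]'| grep -E "posi|cont"
python3 -m crank '[{"fingers":0,"xyz":[0,0,0.1],"turn":0}]'| grep -E "posi|cont"
```

```text
position: [470.8, -94.4, 49.2]
contact_force: [0.1, -0.1, 3.4]
position: [470.8, -94.5, 47.1]
contact_force: [-0.5, 0.9, 4.6]
position: [470.9, -94.5, 45.9]
contact_force: [-3.8, 1.6, 20.2]
position: [471.0, -94.5, 45.9]
contact_force: [-4.4, 1.6, 20.5]
```

Home at 20 N: sound, with the end stop at TCP ≈ 46. I'll grasp it and carry it to the tray.

```bash
python3 -m crank '[{"fingers":0,"xyz":[0,0,-2],"turn":0},{"fingers":0,"xyz":[0,0,-3],"turn":0},{"fingers":7.5,"xyz":[0,0,0],"turn":0},{"fingers":7.5,"xyz":[0,0,0],"turn":0},{"fingers":7.5,"xyz":[0,0,0],"turn":0},{"fingers":7.5,"xyz":[0,0,0],"turn":0},{"fingers":7.5,"xyz":[0,0,0],"turn":0},{"fingers":7.5,"xyz":[0,0,0],"turn":0}]'
python3 -m crank '[{"fingers":7.5,"xyz":[0,0,2.5],"turn":0},{"fingers":7.5,"xyz":[0,0,2.5],"turn":0},{"fingers":7.5,"xyz":[0,0,2.2],"turn":0},{"fingers":7.5,"xyz":[0,0,1.3],"turn":0},{"fingers":7.5,"xyz":[0,0,0.5],"turn":0},{"fingers":7.5,"xyz":[0,0,0],"turn":0},{"fingers":7.5,"xyz":[0,0,0],"turn":0}]'
```

```text
time_s: 21.85
position: [470.1, -94.2, 93.8]
ee_rot: [[-0.101, 0.995, -0.002], [0.995, 0.101, 0.001], [0.001, -0.002, -1.0]]
contact_force: [0.0, -0.6, -0.2]
width: 37.4
finger_force: 0.0
time_s: 22.43
position: [471.0, -94.5, 4.9]
ee_rot: [[-0.101, 0.995, -0.0], [0.995, 0.101, -0.0], [-0.0, -0.0, -1.0]]
contact_force: [0.0, -0.0, 0.4]
width: 74.8
finger_force: 0.0
```

```bash
python3 -m crank '[{"fingers":3.5,"xyz":[0,0,0],"turn":0},{"fingers":3.5,"xyz":[0,0,0],"turn":0},{"fingers":3.5,"xyz":[0,0,0],"turn":0},{"fingers":3.5,"xyz":[0,0,0],"turn":0},{"fingers":3.5,"xyz":[0,0,0],"turn":0},{"fingers":3.5,"xyz":[0,0,0],"turn":0}]' | grep -E "posi|wid|finger"
python3 -m crank '[{"fingers":3.5,"xyz":[0,0,-1.5],"turn":0},{"fingers":3.5,"xyz":[0,0,-3],"turn":0},{"fingers":3.5,"xyz":[0,0,-3],"turn":0},{"fingers":3.5,"xyz":[0,0,-3],"turn":0},{"fingers":3.5,"xyz":[0,0,0],"turn":0},{"fingers":3.5,"xyz":[0,0,0],"turn":0}]'
python3 - <<'E'
from m import *
go(601.8,-101.3,pose()[0][2],95.8)
f=eyes.grab_frame("side"); 
for a,c,st in blobs(f,(5,150,100),(18,255,255),8)[1]:
    if 250<c[0]<330: print(a,c.round(1),st[:4])
E
```

```text
position: [471.5, -94.6, 5.5]
width: 51.5
finger_force: 30.0
time_s: 23.43
position: [471.6, -94.7, 110.8]
ee_rot: [[-0.102, 0.995, 0.003], [0.995, 0.102, -0.001], [-0.001, 0.003, -1.0]]
contact_force: [0.0, 0.3, -2.3]
width: 51.4
finger_force: 30.0
turn 0.0  xyz -1.97 12.89 -0.00 cm
264 [284.8 218.4] [274 209  21  20]
24 [289.7 248.7] [281 246  18   5]
```

```bash
python3 -m crank '[{"fingers":3.5,"xyz":[-0.5,3.2,0],"turn":0},{"fingers":3.5,"xyz":[-0.5,3.2,0],"turn":0},{"fingers":3.5,"xyz":[-0.5,3.2,0],"turn":0},{"fingers":3.5,"xyz":[-0.5,3.3,0],"turn":0},{"fingers":3.5,"xyz":[0,0,2],"turn":0},{"fingers":3.5,"xyz":[0,0,2],"turn":0},{"fingers":3.5,"xyz":[0,0,0.7],"turn":0},{"fingers":3.5,"xyz":[0,0,0.4],"turn":0},{"fingers":3.5,"xyz":[0,0,0.3],"turn":0},{"fingers":3.5,"xyz":[0,0,0],"turn":0},{"fingers":3.5,"xyz":[0,0,0],"turn":0}]'
```

```text
time_s: 24.4
position: [600.7, -101.2, 55.8]
ee_rot: [[-0.101, 0.995, -0.0], [0.995, 0.101, -0.0], [-0.0, -0.0, -1.0]]
contact_force: [0.6, -0.3, -1.9]
width: 51.5
finger_force: 30.0
```

```bash
python3 -m crank '[{"fingers":6.6,"xyz":[0,0,0.05],"turn":0},{"fingers":6.6,"xyz":[0,0,0],"turn":0},{"fingers":6.6,"xyz":[0,0,0],"turn":0},{"fingers":6.6,"xyz":[0,0,0],"turn":0},{"fingers":6.6,"xyz":[0,0,-1.5],"turn":0},{"fingers":6.6,"xyz":[0,0,-3],"turn":0},{"fingers":6.6,"xyz":[0,0,-3],"turn":0},{"fingers":3,"xyz":[0,0,-1],"turn":0},{"fingers":0,"xyz":[0,0,0],"turn":0},{"fingers":0,"xyz":[0,0,0],"turn":0},{"fingers":0,"xyz":[0,0,0],"turn":0}]'
python3 - <<'E'
from m import *
f=eyes.grab_frame("wrist"); 
for a,c,_ in blobs(f,(5,180,120),(18,255,255),100)[1]: print("w",a,c.round(1),p2w(f,c,105)[0].round(1),p2w(f,c,124)[0].round(1))
f=eyes.grab_frame("top"); 
for a,c,_ in blobs(f,(5,180,120),(18,255,255),50)[1]: print("t",a,c.round(1),p2w(f,c,105)[0].round(1),p2w(f,c,124)[0].round(1))
go(461,6.9,85)
E
```

```text
time_s: 25.32
position: [599.9, -100.9, 138.5]
ee_rot: [[-0.101, 0.995, -0.003], [0.995, 0.101, 0.001], [0.001, -0.003, -1.0]]
contact_force: [-0.7, 0.1, -1.2]
width: 42.8
finger_force: 0.0
w 1800 [156.4  51.4] [465.2   5.9 105. ] [475.3   2.8 124. ]
w 363 [634.2  93.5] [835.1  16.2 105. ] [816.1  12.2 124. ]
w 1471 [322.8 214.7] [ 601.5 -107.2  105. ] [ 600.9 -101.5  124. ]
t 84 [314.2  90.4] [863.5  23.8 105. ] [854.9  23.7 124. ]
t 485 [534.2 109.7] [ 794.6 -575.5  105. ] [ 787.4 -564.2  124. ]
t 114 [262.2 233.2] [471.2 166.7 105. ] [470.1 163.9 124. ]
t 112 [323.2 236.2] [460.3   6.7 105. ] [459.4   6.9 124. ]
turn 0.0  xyz 12.13 -12.72 5.33 cm
```

Cup 1 is on the tray. Next is cup B at (461,7).

```bash
python3 -m crank '[{"fingers":0,"xyz":[2.4,-2.54,0],"turn":0},{"fingers":0,"xyz":[2.4,-2.54,0],"turn":0},{"fingers":0,"xyz":[2.4,-2.54,0],"turn":0},{"fingers":0,"xyz":[2.4,-2.54,0],"turn":0},{"fingers":0,"xyz":[2.5,-2.54,0],"turn":0},{"fingers":0,"xyz":[0,0,2],"turn":0},{"fingers":0,"xyz":[0,0,2],"turn":0},{"fingers":0,"xyz":[0,0,1.7],"turn":0},{"fingers":0,"xyz":[0,0,0],"turn":0},{"fingers":0,"xyz":[0,0,0],"turn":0}]'
python3 -m crank '[{"fingers":0,"xyz":[0,0,0.3],"turn":0},{"fingers":0,"xyz":[0,0,0.3],"turn":0},{"fingers":0,"xyz":[0,0,0.3],"turn":0},{"fingers":0,"xyz":[0,0,0.2],"turn":0}]'| grep -E "posi|cont"
```

```text
time_s: 26.25
position: [461.2, 6.4, 82.1]
ee_rot: [[-0.102, 0.995, -0.004], [0.995, 0.102, 0.0], [0.001, -0.004, -1.0]]
contact_force: [1.0, 0.6, -0.4]
width: 0.5
finger_force: 0.0
position: [462.9, 6.1, 72.4]
contact_force: [-0.4, 0.1, 0.8]
```

```bash
python3 -m crank '[{"fingers":0,"xyz":[0,0,0.25],"turn":0},{"fingers":0,"xyz":[0,0,0.25],"turn":0},{"fingers":0,"xyz":[0,0,0.2],"turn":0}]'| grep -E "posi|cont"
python3 -m crank '[{"fingers":0,"xyz":[0,0,0.2],"turn":0}]'| grep -E "posi|cont"
python3 -m crank '[{"fingers":0,"xyz":[0,0,0.2],"turn":0}]'| grep -E "posi|cont"
python3 -m crank '[{"fingers":0,"xyz":[0,0,0.2],"turn":0}]'| grep -E "posi|cont"
```

```text
position: [462.9, 6.1, 65.6]
contact_force: [-0.9, -0.7, 3.7]
position: [462.9, 6.1, 63.5]
contact_force: [-0.3, -0.4, 4.2]
position: [462.9, 6.1, 61.4]
contact_force: [0.3, -0.5, 4.1]
position: [462.9, 6.1, 59.3]
contact_force: [-0.0, -0.7, 3.3]
```

```bash
python3 -m crank '[{"fingers":0,"xyz":[0,0,0.2],"turn":0}]'| grep -E "posi|cont"
python3 -m crank '[{"fingers":0,"xyz":[0,0,0.2],"turn":0}]'| grep -E "posi|cont"
python3 -m crank '[{"fingers":0,"xyz":[0,0,0.2],"turn":0}]'| grep -E "posi|cont"
```

```text
position: [462.9, 6.1, 57.3]
contact_force: [0.2, -0.2, 3.3]
position: [462.9, 6.1, 55.2]
contact_force: [0.5, -0.9, 4.4]
position: [462.9, 6.2, 53.2]
contact_force: [0.0, 0.7, 4.3]
```

Sound as well. Pressing home.

```bash
python3 -m crank '[{"fingers":0,"xyz":[0,0,0.2],"turn":0},{"fingers":0,"xyz":[0,0,0.2],"turn":0},{"fingers":0,"xyz":[0,0,0.2],"turn":0}]'| grep -E "posi|cont"
python3 -m crank '[{"fingers":0,"xyz":[0,0,0.2],"turn":0},{"fingers":0,"xyz":[0,0,0],"turn":0}]'| grep -E "posi|cont"
```

```text
position: [462.9, 6.2, 47.2]
contact_force: [0.7, -0.6, 3.9]
position: [462.9, 6.1, 46.1]
contact_force: [-1.0, -0.4, 9.8]
```

```bash
python3 -m crank '[{"fingers":0,"xyz":[0,0,-2],"turn":0},{"fingers":0,"xyz":[0,0,-3],"turn":0},{"fingers":7.5,"xyz":[0,0.1,0],"turn":0},{"fingers":7.5,"xyz":[0,0,0],"turn":0},{"fingers":7.5,"xyz":[0,0,0],"turn":0},{"fingers":7.5,"xyz":[0,0,0],"turn":0},{"fingers":7.5,"xyz":[0,0,0],"turn":0},{"fingers":7.5,"xyz":[0,0,0],"turn":0},{"fingers":7.5,"xyz":[0,0,0],"turn":0},{"fingers":7.5,"xyz":[0,0,0],"turn":0},{"fingers":7.5,"xyz":[0,0,0],"turn":0},{"fingers":7.5,"xyz":[0,0,0],"turn":0}]'
```

```text
time_s: 28.75
position: [463.5, 6.3, 95.3]
ee_rot: [[-0.101, 0.995, -0.0], [0.995, 0.101, -0.0], [-0.0, -0.0, -1.0]]
contact_force: [-0.3, 0.1, 0.3]
width: 63.7
finger_force: 0.0
```

```bash
python3 -m crank '[{"fingers":7.5,"xyz":[0,-0.2,2.5],"turn":0},{"fingers":7.5,"xyz":[0,0,2.5],"turn":0},{"fingers":7.5,"xyz":[0,0,2.2],"turn":0},{"fingers":7.5,"xyz":[0,0,1.3],"turn":0},{"fingers":7.5,"xyz":[0,0,0.5],"turn":0},{"fingers":3.5,"xyz":[0,0,0],"turn":0},{"fingers":3.5,"xyz":[0,0,0],"turn":0},{"fingers":3.5,"xyz":[0,0,0],"turn":0},{"fingers":3.5,"xyz":[0,0,0],"turn":0},{"fingers":3.5,"xyz":[0,0,0],"turn":0},{"fingers":3.5,"xyz":[0,0,0],"turn":0},{"fingers":3.5,"xyz":[0,0,0],"turn":0}]'| grep -E "posi|wid|finger"
python3 -m crank '[{"fingers":3.5,"xyz":[0,0,-1.5],"turn":0},{"fingers":3.5,"xyz":[0,0,-3],"turn":0},{"fingers":3.5,"xyz":[0,0,-3],"turn":0},{"fingers":3.5,"xyz":[0,0,-3],"turn":0},{"fingers":3.5,"xyz":[0,0,0],"turn":0},{"fingers":3.5,"xyz":[0,0,0],"turn":0}]'
python3 - <<'E'
from m import *
go(592,-2,56,95.8)
E
```

```text
position: [462.7, 6.0, 6.3]
width: 51.5
finger_force: 30.0
time_s: 30.25
position: [462.4, 6.0, 111.4]
ee_rot: [[-0.102, 0.995, 0.003], [0.995, 0.102, -0.001], [-0.001, 0.003, -1.0]]
contact_force: [0.2, -0.3, -2.0]
width: 51.6
finger_force: 30.0
turn 0.0  xyz -2.11 12.82 5.54 cm
```

```bash
python3 -m crank '[{"fingers":3.5,"xyz":[-0.5,3.2,0],"turn":0},{"fingers":3.5,"xyz":[-0.5,3.2,0],"turn":0},{"fingers":3.5,"xyz":[-0.5,3.2,0],"turn":0},{"fingers":3.5,"xyz":[-0.6,3.2,0],"turn":0},{"fingers":3.5,"xyz":[0,0,2],"turn":0},{"fingers":3.5,"xyz":[0,0,2],"turn":0},{"fingers":3.5,"xyz":[0,0,0.7],"turn":0},{"fingers":3.5,"xyz":[0,0,0.4],"turn":0},{"fingers":3.5,"xyz":[0,0,0.3],"turn":0},{"fingers":3.5,"xyz":[0,0,0],"turn":0},{"fingers":3.5,"xyz":[0,0,0],"turn":0}]'
python3 -m crank '[{"fingers":6.6,"xyz":[0,0,0],"turn":0},{"fingers":6.6,"xyz":[0,0,0],"turn":0},{"fingers":6.6,"xyz":[0,0,0],"turn":0},{"fingers":6.6,"xyz":[0,0,0],"turn":0},{"fingers":6.6,"xyz":[0,0,-1.5],"turn":0},{"fingers":6.6,"xyz":[0,0,-3],"turn":0},{"fingers":6.6,"xyz":[0,0,-3],"turn":0},{"fingers":3,"xyz":[0,0,-1],"turn":0},{"fingers":0,"xyz":[0,0,0],"turn":0},{"fingers":0,"xyz":[0,0,0],"turn":0},{"fingers":0,"xyz":[0,0,0],"turn":0}]'
python3 - <<'E'
from m import *
f=eyes.grab_frame("wrist"); 
for a,c,_ in blobs(f,(5,180,120),(18,255,255),100)[1]: print("w",a,c.round(1),p2w(f,c,105)[0].round(1),p2w(f,c,124)[0].round(1))
f=eyes.grab_frame("top"); 
for a,c,_ in blobs(f,(5,180,120),(18,255,255),50)[1]: print("t",a,c.round(1),p2w(f,c,105)[0].round(1),p2w(f,c,124)[0].round(1))
go(471,166.5,82)
E
```

```text
time_s: 31.17
position: [590.2, -1.6, 56.4]
ee_rot: [[-0.102, 0.995, -0.001], [0.995, 0.102, 0.0], [0.0, -0.001, -1.0]]
contact_force: [-1.4, -0.8, 0.1]
width: 51.4
finger_force: 30.0
time_s: 32.08
position: [589.8, -1.6, 139.6]
ee_rot: [[-0.101, 0.995, -0.003], [0.995, 0.101, 0.0], [0.001, -0.003, -1.0]]
contact_force: [0.4, 0.8, -1.6]
width: 42.9
finger_force: 0.0
w 339 [566.9 183.6] [789.8  38.8 105. ] [773.7  40.8 124. ]
w 736 [627.6 206.9] [850.8  24.9 105. ] [829.9  28.  124. ]
w 208 [317.4 225.6] [587.9 -18.2 105. ] [587.5 -11.7 124. ]
t 83 [314.3  90.5] [863.2  23.5 105. ] [854.7  23.3 124. ]
t 485 [534.2 109.7] [ 794.5 -575.4  105. ] [ 787.3 -564.2  124. ]
t 113 [262.2 233.2] [471.2 166.9 105. ] [470.1 164.  124. ]
turn 0.0  xyz 17.93 -10.10 5.73 cm
```

```bash
python3 -m crank '[{"fingers":0,"xyz":[0,-2.5,0],"turn":0},{"fingers":0,"xyz":[3,-2.5,0],"turn":0},{"fingers":0,"xyz":[3,-2.5,0],"turn":0},{"fingers":0,"xyz":[3,-2.5,0],"turn":0},{"fingers":0,"xyz":[3,0,0],"turn":0},{"fingers":0,"xyz":[3,0,0],"turn":0},{"fingers":0,"xyz":[3,0,0],"turn":0},{"fingers":0,"xyz":[0,0,2],"turn":0},{"fingers":0,"xyz":[0,0,2],"turn":0},{"fingers":0,"xyz":[0,0,1.7],"turn":0},{"fingers":0,"xyz":[0,0,0],"turn":0},{"fingers":0,"xyz":[0,0,0],"turn":0}]'
python3 -m crank '[{"fingers":0,"xyz":[0,0,0.3],"turn":0},{"fingers":0,"xyz":[0,0,0.3],"turn":0},{"fingers":0,"xyz":[0,0,0.2],"turn":0}]'| grep -E "posi|cont"
```

```text
time_s: 33.18
position: [471.9, 166.9, 82.9]
ee_rot: [[-0.102, 0.995, -0.004], [0.995, 0.102, -0.001], [-0.0, -0.004, -1.0]]
contact_force: [-0.2, 0.6, 0.3]
width: 0.6
finger_force: 0.0
position: [473.9, 167.1, 76.8]
contact_force: [-0.4, -0.2, 0.4]
```

```bash
python3 -m crank '[{"fingers":0,"xyz":[0,-0.2,0],"turn":0},{"fingers":0,"xyz":[0,0,0.3],"turn":0},{"fingers":0,"xyz":[0,0,0.3],"turn":0},{"fingers":0,"xyz":[0,0,0.3],"turn":0}]'| grep -E "posi|cont"
python3 -m crank '[{"fingers":0,"xyz":[0,0,0.2],"turn":0}]'| grep -E "posi|cont"
python3 -m crank '[{"fingers":0,"xyz":[0,0,0.2],"turn":0}]'| grep -E "posi|cont"
python3 -m crank '[{"fingers":0,"xyz":[0,0,0.1],"turn":0}]'| grep -E "posi|cont"
```

```text
position: [471.5, 166.9, 67.7]
contact_force: [-0.6, -0.7, 3.6]
position: [471.5, 166.9, 65.4]
contact_force: [-0.3, -0.7, 4.0]
position: [471.5, 166.9, 63.4]
contact_force: [-0.3, -1.5, 3.7]
position: [471.5, 167.0, 62.2]
contact_force: [-0.5, 0.2, 3.2]
```

```bash
python3 -m crank '[{"fingers":0,"xyz":[0,0,0.1],"turn":0}]'| grep -E "posi|cont"
python3 -m crank '[{"fingers":0,"xyz":[0,0,0.1],"turn":0}]'| grep -E "posi|cont"
python3 -m crank '[{"fingers":0,"xyz":[0,0,0.1],"turn":0}]'| grep -E "posi|cont"
```

```text
position: [471.6, 167.0, 62.0]
contact_force: [-3.3, -1.2, 15.2]
position: [471.7, 167.0, 62.0]
contact_force: [-3.8, -0.9, 21.9]
position: [471.9, 167.0, 61.9]
contact_force: [-6.5, -1.9, 28.2]
```

Jammed at TCP 62: faulty. It goes into the red tray centre at (461,376).

```bash
python3 -m crank '[{"fingers":0,"xyz":[0,0,-2],"turn":0},{"fingers":0,"xyz":[0,0,-3],"turn":0},{"fingers":7.5,"xyz":[0,0,0],"turn":0},{"fingers":7.5,"xyz":[0,0,0],"turn":0},{"fingers":7.5,"xyz":[0,0,0],"turn":0},{"fingers":7.5,"xyz":[0,0,0],"turn":0},{"fingers":7.5,"xyz":[0,0,0],"turn":0},{"fingers":7.5,"xyz":[0,0,0],"turn":0},{"fingers":7.5,"xyz":[0,0,0],"turn":0},{"fingers":7.5,"xyz":[0,0,0],"turn":0},{"fingers":7.5,"xyz":[0,0,0],"turn":0},{"fingers":7.5,"xyz":[0,0,0],"turn":0}]' | grep -E "posi|wid"
python3 -m crank '[{"fingers":7.5,"xyz":[0,0,3],"turn":0},{"fingers":7.5,"xyz":[0,0,3],"turn":0},{"fingers":7.5,"xyz":[0,0,2.2],"turn":0},{"fingers":7.5,"xyz":[0,0,1.2],"turn":0},{"fingers":7.5,"xyz":[0,0,0.5],"turn":0},{"fingers":3.5,"xyz":[0,0,0],"turn":0},{"fingers":3.5,"xyz":[0,0,0],"turn":0},{"fingers":3.5,"xyz":[0,0,0],"turn":0},{"fingers":3.5,"xyz":[0,0,0],"turn":0},{"fingers":3.5,"xyz":[0,0,0],"turn":0},{"fingers":3.5,"xyz":[0,0,0],"turn":0},{"fingers":3.5,"xyz":[0,0,0],"turn":0}]'
```

```text
position: [471.3, 167.0, 109.2]
width: 63.5
time_s: 36.27
position: [472.8, 167.2, 11.5]
ee_rot: [[-0.102, 0.995, 0.003], [0.995, 0.102, 0.001], [0.0, 0.003, -1.0]]
contact_force: [1.1, 0.9, 6.1]
width: 51.6
finger_force: 30.0
```

```bash
python3 -m crank '[{"fingers":3.5,"xyz":[0,0,-1.5],"turn":0},{"fingers":3.5,"xyz":[0,0,-3],"turn":0},{"fingers":3.5,"xyz":[0,0,-3],"turn":0},{"fingers":3.5,"xyz":[3,0,0],"turn":0},{"fingers":3.5,"xyz":[3,0,0],"turn":0},{"fingers":3.5,"xyz":[3,0,0],"turn":0},{"fingers":3.5,"xyz":[3,0,0],"turn":0},{"fingers":3.5,"xyz":[3,0,0],"turn":0},{"fingers":3.5,"xyz":[3,0,0],"turn":0},{"fingers":3.5,"xyz":[2.8,0.5,0],"turn":0},{"fingers":3.5,"xyz":[0,0,0],"turn":0},{"fingers":3.5,"xyz":[0,0,0],"turn":0}]'
python3 -c "
from m import *
go(461,376,18,95.8)"
```

```text
time_s: 37.27
position: [454.2, 375.1, 84.3]
ee_rot: [[-0.104, 0.995, -0.002], [0.995, 0.104, -0.002], [-0.001, -0.002, -1.0]]
contact_force: [0.5, -0.2, -2.6]
width: 51.8
finger_force: 30.0
turn 0.2  xyz 0.02 0.69 6.63 cm
```

```bash
python3 -m crank '[{"fingers":3.5,"xyz":[0,0.3,2],"turn":0},{"fingers":3.5,"xyz":[0,0.2,2],"turn":0},{"fingers":3.5,"xyz":[0,0,1.5],"turn":0},{"fingers":3.5,"xyz":[0,0,0.7],"turn":0},{"fingers":3.5,"xyz":[0,0,0.3],"turn":0},{"fingers":3.5,"xyz":[0,0,0],"turn":0},{"fingers":3.5,"xyz":[0,0,0],"turn":0}]'
```

```text
time_s: 37.85
position: [460.6, 374.7, 21.0]
ee_rot: [[-0.101, 0.995, 0.001], [0.995, 0.101, 0.0], [0.0, 0.001, -1.0]]
contact_force: [1.8, 0.2, -1.8]
width: 51.6
finger_force: 30.0
```

```bash
python3 -m crank '[{"fingers":3.5,"xyz":[0,0,0.2],"turn":0},{"fingers":3.5,"xyz":[0,0,0],"turn":0}]'| grep -E "posi|cont"
python3 -m crank '[{"fingers":3.5,"xyz":[0,0,0.1],"turn":0},{"fingers":3.5,"xyz":[0,0,0.1],"turn":0},{"fingers":3.5,"xyz":[0,0,0],"turn":0}]'| grep -E "posi|cont"
```

```text
position: [460.6, 375.1, 19.0]
contact_force: [-0.4, -0.1, -1.6]
position: [460.3, 375.0, 16.5]
contact_force: [-0.7, 0.2, -1.1]
```

```bash
python3 -m crank '[{"fingers":7.5,"xyz":[0,0,0],"turn":0},{"fingers":7.5,"xyz":[0,0,0],"turn":0},{"fingers":7.5,"xyz":[0,0,0],"turn":0},{"fingers":7.5,"xyz":[0,0,0],"turn":0},{"fingers":7.5,"xyz":[0,0,0],"turn":0},{"fingers":7.5,"xyz":[0,0,-1.5],"turn":0},{"fingers":7.5,"xyz":[0,0,-3],"turn":0},{"fingers":7.5,"xyz":[0,0,-4],"turn":0},{"fingers":7.5,"xyz":[0,0,-4],"turn":0},{"fingers":7.5,"xyz":[0,0,-4],"turn":0},{"fingers":5,"xyz":[0,0,0],"turn":0},{"fingers":5,"xyz":[0,0,0],"turn":0}]'
python3 -c "
from m import *
go(637,96,180,95.8)"
```

```text
time_s: 39.27
position: [461.7, 376.0, 184.4]
ee_rot: [[-0.102, 0.995, 0.006], [0.995, 0.102, 0.003], [0.003, 0.006, -1.0]]
contact_force: [-0.9, -0.3, -0.0]
width: 65.2
finger_force: 0.0
turn 0.0  xyz -29.62 14.61 0.44 cm
```

```bash
python3 -m crank '[{"fingers":5,"xyz":[-3,1.46,0],"turn":0},{"fingers":5,"xyz":[-3,1.46,0],"turn":0},{"fingers":5,"xyz":[-3,1.46,0],"turn":0},{"fingers":5,"xyz":[-3,1.46,0],"turn":0},{"fingers":5,"xyz":[-3,1.46,0],"turn":0},{"fingers":5,"xyz":[-3,1.46,0],"turn":0},{"fingers":5,"xyz":[-3,1.46,0],"turn":0},{"fingers":5,"xyz":[-3,1.46,0],"turn":0},{"fingers":5,"xyz":[-3,1.46,0],"turn":0},{"fingers":5,"xyz":[-2.6,1.46,0],"turn":0},{"fingers":5,"xyz":[0,0,0],"turn":0},{"fingers":5,"xyz":[0,0,0],"turn":0}]' | grep posi
python3 - <<'E'
from m import *
f=eyes.grab_frame("wrist"); np.save("f9.npy",f,allow_pickle=True)
t=eyes.grab_frame("top"); s=eyes.grab_frame("side")
for a,c,_ in blobs(t,(5,150,100),(18,255,255),30)[1]: print("t",a,c.round(1),p2w(t,c,92)[0].round(1),p2w(t,c,122)[0].round(1))
for a,c,_ in blobs(f,(5,150,100),(18,255,255),100)[1]: print("w",a,c.round(1),p2w(f,c,122)[0].round(1))
for a,c,_ in blobs(f,(50,120,60),(80,255,255),10)[1]: print("green",a,c.round(1),p2w(f,c,100)[0].round(1))
u=w2p(f,[(632,146,120)])[0]; print(u)
x,y=int(u[0]),int(u[1]); x0,y0=max(x-75,0),max(y-70,0); print(x0,y0)
a=cv2.resize(f["color"][y0:y0+140,x0:x0+150],(600,560),interpolation=3)
b=cv2.resize(s["color"][80:290,220:420],None,fx=2,fy=2); c=cv2.resize(t["color"][100:290,130:400],None,fx=1.5,fy=1.5)
cv2.imwrite("pics/dial.png",a)
k=np.zeros((430,810,3),np.uint8); k[:420,:400]=b; k[:285,400:805]=c; cv2.imwrite("pics/chk.png",k[:,:800])
E
```

```text
position: [634.8, 93.8, 178.7]
t 3373 [545.4 103.1] [ 817.9 -615.4   92. ] [ 805.9 -596.7  122. ]
t 104 [317.2  91.5] [866.1  15.5  92. ] [852.7  15.6 122. ]
t 34 [402.1 153.3] [ 683.4 -213.9   92. ] [ 675.4 -207.   122. ]
t 68 [584.  163.2] [ 645.8 -701.2   92. ] [ 638.9 -679.9  122. ]
t 62 [559.2 167.1] [ 636.3 -634.4   92. ] [ 629.7 -615.   122. ]
t 38 [ 70.6 175.5] [637.6 686.4  92. ] [630.9 666.6 122. ]
t 125 [324.9 186.9] [593.9  -0.8  92. ] [ 5.885e+02 -3.000e-01  1.220e+02]
t 126 [365.6 188.7] [ 587.  -110.8   92. ] [ 581.9 -107.   122. ]
t 536 [460.3 208.4] [ 528.8 -361.7   92. ] [ 525.4 -350.5  122. ]
t 60 [245.9 212.4] [528.5 212.6  92. ] [525.1 206.8 122. ]
t 301 [ 94.8 215.4] [527.8 614.6  92. ] [524.4 596.9 122. ]
t 46 [158.5 214.3] [527.5 446.   92. ] [524.1 433.3 122. ]
t 141 [183.6 239.5] [459.2 376.8  92. ] [457.8 366.2 122. ]
t 63 [479.7 330.1] [ 215.8 -387.7   92. ] [ 221.6 -375.7  122. ]
t 109 [434.9 332.1] [ 212.3 -273.9   92. ] [ 218.3 -265.3  122. ]
t 83 [136.6 336. ] [216.4 487.4  92. ] [222.3 473.4 122. ]
t 78 [448.6 337. ] [ 200.  -307.7   92. ] [ 206.3 -29
[... 682 characters left out ...]
361.9 107.8 122. ]
w 531 [ 47.  166.3] [384.8 100.3 122. ]
w 1544 [ 80.6 214.5] [413.   57.6 122. ]
w 128 [101.5 166.4] [436.5 105.  122. ]
w 466 [127.  181.8] [459.3  93.2 122. ]
w 1254 [155.7 212.3] [484.9  67.2 122. ]
w 1044 [189.3 219.2] [516.   63.9 122. ]
w 279 [220.5 202.1] [544.4  83.  122. ]
w 514 [119.7 230.5] [449.8  45.8 122. ]
w 357 [446.1 238.9] [753.1  68.6 122. ]
w 263 [498.6 235.6] [801.7  76.5 122. ]
w 185 [228.5 246.3] [552.7  41.  122. ]
w 1142 [538.5 256.8] [846.   59.1 122. ]
w 115 [274.9 282.2] [598.2   8.6 122. ]
w 119 [270.7 325.9] [596.8 -40.4 122. ]
w 213 [103.5 345.1] [422.8 -85.1 122. ]
green 71 [359.  107.8] [660.2 177.4 100. ]
[324.53800153 140.78404059]
249 70
```

View pics/dial.png

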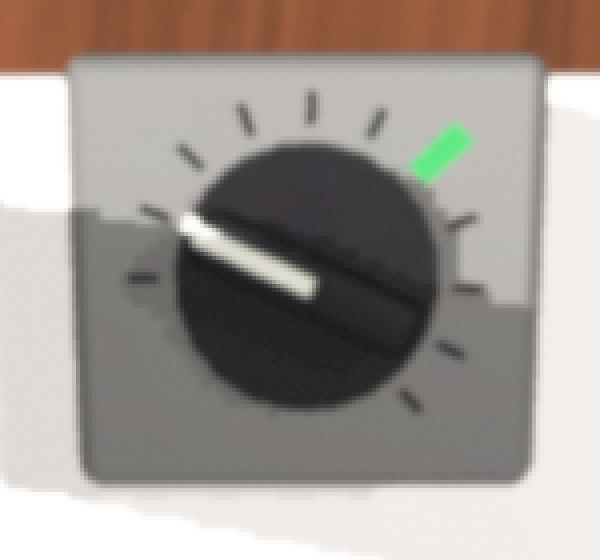

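Dial view: axis at zoomed (308,275), pointer from (313,288) to (187,225), green mark at (442,152), which agrees with the 48.3° expected. I'll compute the angles, and check the tray cups upright numerically.

```bash
python3 - <<'E'
from m import *
f=np.load("f9.npy",allow_pickle=True).item()
g=lambda p:np.array([249,70])+(np.array(p,float)+.5)/4-.5
q=p2w(f,g([(313,288),(190,225)]),134); print(q.round(1)); d=(q[1]-q[0])[:2]; w=np.degrees(np.arctan2(d[1],d[0])); print("pointer world",w,"theta",np.radians(185.8-w))
print("disc c",p2w(f,g([(308,275)]),108))
t=eyes.grab_frame("top"); s=eyes.grab_frame("side")
for a,c,st in blobs(s,(5,150,100),(18,255,255),20)[1]:
    if 220<c[0]<420 and 80<c[1]<290: print("s",a,c.round(1),st[:4])
print(w2p(s,[(582,-107,123),(588.5,-.3,123),(459,376,94)]).round(1).tolist())
go(632.3,146,178,w)
E
```

```text
[[633.8 146.3 134. ]
 [607.8 156.3 134. ]]
pointer world 158.8712123027399 theta 0.46999600888773085
disc c [[632.88858656 147.57829185 108.        ]]
s 114 [262.4 122.6] [251 118  21  11]
s 114 [332.8 199.2] [327 194  13  11]
s 129 [340.7 234.7] [334 229  14  12]
[[340.0, 233.2], [332.5, 198.6], [262.7, 122.7]]
turn -63.0  xyz 1.99 4.54 0.30 cm
```

All three cups are upright where expected (two on the tray, one in the red tray). Now the dial: pointer at 0.47 rad, turn of 1.93 rad (110.6°) needed.

```bash
python3 -m crank '[{"fingers":4,"xyz":[0,0,0],"turn":-7},{"fingers":4,"xyz":[0,0,0],"turn":-7},{"fingers":4,"xyz":[0,0,0],"turn":-7},{"fingers":4,"xyz":[0,0,0],"turn":-7},{"fingers":4,"xyz":[0,0,0],"turn":-7},{"fingers":4,"xyz":[0,0,0],"turn":-7},{"fingers":4,"xyz":[0,0,0],"turn":-7},{"fingers":4,"xyz":[0,0,0],"turn":-7},{"fingers":4,"xyz":[0,0,0],"turn":-7},{"fingers":4,"xyz":[1,2.2,0],"turn":0},{"fingers":4,"xyz":[1,2.2,0],"turn":0}]' |tail -1
python3 -m crank '[{"fingers":4,"xyz":[0,0,2],"turn":0},{"fingers":4,"xyz":[0,0,2],"turn":0},{"fingers":4,"xyz":[0,0,0],"turn":0},{"fingers":4,"xyz":[0,0,0],"turn":0},{"fingers":4,"xyz":[0,0,0],"turn":0},{"fingers":4,"xyz":[0,0,0],"turn":0}]'
python3 -c "
from m import *
go(632.5,146.5,86,158.9)"
```

```text
finger_force: 0.0
time_s: 41.93
position: [633.5, 143.7, 142.9]
ee_rot: [[-0.933, 0.361, 0.003], [0.361, 0.933, 0.0], [-0.002, 0.001, -1.0]]
contact_force: [0.4, -0.2, -0.1]
width: 39.9
finger_force: 0.0
turn -0.1  xyz 0.19 0.22 5.69 cm
```

```bash
python3 -m crank '[{"fingers":4,"xyz":[0.2,-0.05,2],"turn":0},{"fingers":4,"xyz":[0,0.27,2],"turn":0},{"fingers":4,"xyz":[0,0,1],"turn":0},{"fingers":4,"xyz":[0,0,0.5],"turn":0},{"fingers":4,"xyz":[0,0,0],"turn":0},{"fingers":4,"xyz":[0,0,0],"turn":0}]'
python3 -c "
from m import *
go(632.5,146.5,86,158.9)"
```

```text
time_s: 42.43
position: [632.3, 146.2, 87.1]
ee_rot: [[-0.932, 0.361, 0.001], [0.361, 0.932, -0.0], [-0.001, 0.0, -1.0]]
contact_force: [-0.1, 0.1, 0.6]
width: 39.9
finger_force: 0.0
turn -0.1  xyz -0.01 0.04 0.11 cm
```

```bash
python3 -m crank '[{"fingers":0,"xyz":[0,0,0],"turn":0},{"fingers":0,"xyz":[0,0,0],"turn":0},{"fingers":0,"xyz":[0,0,0],"turn":0},{"fingers":0,"xyz":[0,0,0],"turn":0},{"fingers":0,"xyz":[0,0,0],"turn":0},{"fingers":0,"xyz":[0,0,0],"turn":0}]'
python3 -m crank '[{"fingers":0,"xyz":[0,0,0],"turn":5},{"fingers":0,"xyz":[0,0,0],"turn":5},{"fingers":0,"xyz":[0,0,0],"turn":6},{"fingers":0,"xyz":[0,0,0],"turn":6},{"fingers":0,"xyz":[0,0,0],"turn":6},{"fingers":0,"xyz":[0,0,0],"turn":6},{"fingers":0,"xyz":[0,0,0],"turn":6},{"fingers":0,"xyz":[0,0,0],"turn":6},{"fingers":0,"xyz":[0,0,0],"turn":6}]'
```

```text
time_s: 42.93
position: [632.6, 147.5, 86.9]
ee_rot: [[-0.932, 0.361, 0.002], [0.361, 0.932, 0.002], [-0.001, 0.003, -1.0]]
contact_force: [0.5, 3.1, 1.7]
width: 12.7
finger_force: 30.0
time_s: 43.68
position: [632.7, 147.6, 86.9]
ee_rot: [[-0.285, 0.959, 0.002], [0.959, 0.285, 0.002], [0.001, 0.003, -1.0]]
contact_force: [1.7, 3.2, 1.3]
width: 12.9
finger_force: 29.9
```

```bash
python3 -m crank '[{"fingers":0,"xyz":[0,0,0],"turn":6},{"fingers":0,"xyz":[0,0,0],"turn":6},{"fingers":0,"xyz":[0,0,0],"turn":6},{"fingers":0,"xyz":[0,0,0],"turn":6},{"fingers":0,"xyz":[0,0,0],"turn":6},{"fingers":0,"xyz":[0,0,0],"turn":6},{"fingers":0,"xyz":[0,0,0],"turn":6},{"fingers":0,"xyz":[0,0,0],"turn":6},{"fingers":0,"xyz":[0,0,0],"turn":6},{"fingers":0,"xyz":[0,0,0],"turn":4.4},{"fingers":0,"xyz":[0,0,0],"turn":0},{"fingers":0,"xyz":[0,0,0],"turn":0}]'
python3 -c "
from m import *
print(pose())"
```

```text
time_s: 44.68
position: [632.8, 147.6, 86.9]
ee_rot: [[0.662, 0.749, 0.003], [0.749, -0.662, 0.002], [0.003, 0.001, -1.0]]
contact_force: [1.7, 4.6, 1.9]
width: 12.8
finger_force: 30.0
(array([632.78041334, 147.60696471,  86.92913189]), np.float64(48.53106526452805))
```

Release, raise, back off, and check.

```bash
python3 -m crank '[{"fingers":4,"xyz":[0,0,0],"turn":0},{"fingers":4,"xyz":[0,0,0],"turn":0},{"fingers":4,"xyz":[0,0,0],"turn":0},{"fingers":4,"xyz":[0,0,0],"turn":0},{"fingers":4,"xyz":[0,0,0],"turn":0},{"fingers":4,"xyz":[0,0,-2],"turn":0},{"fingers":4,"xyz":[0,0,-3],"turn":0},{"fingers":4,"xyz":[0,0,-3],"turn":0},{"fingers":4,"xyz":[0,0,-3],"turn":0},{"fingers":4,"xyz":[-3,0,-1],"turn":0},{"fingers":4,"xyz":[-3,0,0],"turn":0},{"fingers":4,"xyz":[0,0,0],"turn":0}]'
python3 - <<'E'
from m import *
f=eyes.grab_frame("wrist"); t=eyes.grab_frame("top"); s=eyes.grab_frame("side")
u=w2p(f,[(632.5,146.5,120)])[0]; x,y=int(u[0]),int(u[1]); y0=max(y-70,0)
a=cv2.resize(f["color"][y0:y0+140,x-70:x+70],(400,400))
b=s["color"][80:290,220:420]; c=t["color"][100:290,130:400]
k=np.zeros((420,800,3),np.uint8); k[:400,:400]=a; k[:210,400:600]=b; k[:190,600:800]=c[:,70:270]; k[215:415,400:800]=cv2.resize(c,(400,282))[82:282]
cv2.imwrite("pics/fin.png",k); print(x-70,y0)
X=(np.array([632.5,146.5,134.])); d=np.radians(185.8-137.5); print(w2p(f,[X,X+[20*np.cos(d),20*np.sin(d),0]]).round(1).tolist())
for nm,g,z in(("t",t,123),("s",s,123)):
    for A,cc,_ in blobs(g,(5,150,100),(18,255,255),50)[1]:
        if 150<cc[0]<420 and 80<cc[1]<290: print(nm,A,cc.round(1),p2w(g,cc,z)[0].round(1),p2w(g,cc,93)[0].round(1))
E
```

```text
time_s: 45.68
position: [588.6, 98.0, 207.9]
ee_rot: [[0.665, 0.747, -0.001], [0.747, -0.665, -0.003], [-0.003, 0.001, -1.0]]
contact_force: [-1.2, 0.6, 0.1]
width: 40.4
finger_force: 0.0
251 54
[[321.3, 125.0], [321.3, 101.9]]
t 147 [313.8  90.7] [854.6  24.8 123. ] [868.1  25.   93. ]
t 92 [398.6 153. ] [ 676.  -197.7  123. ] [ 684.1 -204.2   93. ]
t 102 [397.  169.9] [ 630.3 -191.2  123. ] [ 636.9 -197.5   93. ]
t 122 [324.9 187. ] [ 5.882e+02 -2.000e-01  1.230e+02] [593.5  -0.7  93. ]
t 126 [365.6 188.7] [ 581.7 -106.8  123. ] [ 586.9 -110.6   93. ]
t 80 [161.9 213.4] [526.2 424.2 123. ] [529.6 436.6  93. ]
t 125 [244.2 213.4] [522.3 211.  123. ] [525.7 216.9  93. ]
t 141 [183.6 239.5] [457.8 365.8 123. ] [459.1 376.5  93. ]
s 126 [263.9 122.1] [461.9 337.5 123. ] [462.7 379.4  93. ]
s 113 [332.8 199.2] [588.6  -2.4 123. ] [594.6  25.6  93. ]
s 131 [340.6 234.7] [ 582.3 -111.4  123. ] [588.1 -87.9  93. ]
```

View pics/fin.png

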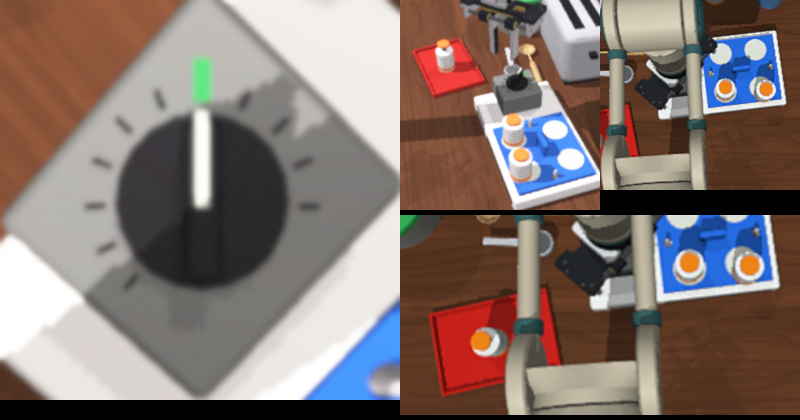

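The pointer lines up with the green mark (202,150 under 202,80). Two cups stand upright on the blue tray, one in the red tray, and the arm is clear.

```bash
python3 -c "
from m import *
print(bot.finish_job())"
```

```text
the job is handed in; nothing more can be done
None
```

The job is handed in, with no verdict returned; last camera check: the blue tray is seated on both pegs, two sound cups stand upright on it, the one jammed cup is upright in the red tray, and the dial points at the green mark.

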